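# Hold the cutlery bin open for refilling a cup

## Robot

A 6-joint arm with a two-finger parallel gripper is mounted at the origin on the work surface. World frame = base frame: x ahead of the robot, y to its left, z up, the work surface at z = 0. Lengths are in m, angles in rad, forces in N, time in s.
With the tool pointing down it reaches from about 0.425 to 0.925 m from the base axis. Payload 12.5 kg.
Tool frame: the origin (TCP) lies midway between the tips of the shut fingers; the grasp point (between the pads) lies 19 mm behind it; z points along the fingers, y is the direction in which the jaws open and shut (so a half turn about z gives the same grasp; the last joint's range is limited). The gripper opens to 85 mm and grips with 20 to 120 N. Pads are 22 mm wide; open, the fingers measure 114 mm over their backs; the gripper's body (76 mm by 85 mm) begins 54 mm behind the grasp point. The pads swing forward as they close: fully open they stand 13 mm farther back than shut.
Start: joints at [1.206, 0.491, 1.559, -0, 1.092, -0.106], TCP at [0.16, 0.604, 0.231] pointing down, gripper open.
Joint ranges: [-3.1, 3.1], [-0.84, 2.19], [0.05, 2.79], [-1.13, 4.28], [0.06, 2.93], [-2.69, 2.69]. Speed limits (rad/s): [2.22, 2.22, 2.79, 3.14, 3.14, 3.14].

## Interface

Orientations are given as a 3x3 rotation matrix whose columns are the frame's x, y, z axes.
In Python, from bench import * gives the robot as it stands.
- The arm moves only by the tool drive_tool, never from a script. Its arguments are lists of equal length, an entry for each row: "delta_pos": the shift along the tool's x, y, z in mm, a list of three; "roll": the turn about the tool's z in rad; "gripper": the opening, from 0 (shut) to 1 (fully open). A call has 1 to 8 rows; each row is the pose to reach, as a shift and turn from the pose commanded when the call began, along the tool's axes at that moment; what a row does not reach only later rows make up. A row lasts 1/8 s, in which the tool goes at most 62.5 mm and 10.7 degrees, less where a joint would pass 70% of its speed; a pose out of reach is approached as far as the arm can. A call with a gripper value outside its range is refused whole. The fingers move at their own pace and stop on an object; the grip force is fixed at half the most. Time passes only in rows, so rows that repeat a pose let the fingers close. It gives the time, the measured TCP pose, the force and the opening at its end, in the units of the state.
- get_obs(): the state, without advancing time (a new reading comes with each control period).
- grab_frame(name): name is "scene" or "top"; returns the picture (400x640x3 uint8, red, green, blue); there is no depth.
- get_calibration(name): a dict with "camera_matrix" (3x3 intrinsics, pixels), "rvec" (rotation vector, rad) and "tvec" (3), from world to camera coordinates, as OpenCV has them. Camera axes: x right, y down, z forward; pixel columns grow to the right and rows downward; lengths in m; the calibration is good to about 2 mm. A picture is of the moment at which its call begins. get_calibration takes no time and is no camera call.
- close_job(): hands the job in, once; it reports no verdict.
The state is a dict: "clock": time; "joints": joint angles; "joint_velocities": joint speeds; "joint_torque": joint torques, N m; "position": TCP position; "orientation": TCP orientation; "wrist_force": force on the tool from outside, world axes, zero at the start; "ft_torque": the same for the moment, N m; "finger_gap": finger opening in m.
Only numpy, scipy, OpenCV 4.12 (cv2) and the standard library are available. Lean on these libraries where they do the work, as an engineer would, in place of code of your own. Each camera call takes 0.05 s, during which the arm holds its last target.

## Task

A colleague is about to refill the toppled white cutlery cup (red band) from the bin with the blue lid. First stand that cup upright, open end up, wholly on the green mat and let go of it; then raise the blue lid (it has a bar handle) to 50 degrees from closed, and finish while still holding it there with the gripper, steady, because it would fall shut. Leave the orange-lidded bin closed and all the other things where they are.

Things in the scene. Friction and masses are not known exactly. Their poses are not given: they have to be found in the camera images.
- cup: Toppled cutlery cup: white plastic, red band round its middle, square 50 x 50 mm, 110 mm tall, walls and bottom 3 mm, one end open, empty, about 0.12 kg, loose. Origin: centre of the outside of its bottom; z runs from bottom to open end (up when upright), x, y square to its sides. At the start it lies on a flat side, open end to the robot's right (-y, within 35 degrees).
- mat: Flat green mat, 140 x 140 mm, 3 mm thick, fixed to the table. Origin at the centre of its underside (on the table), x and y along its edges, z up.
- blue_bin: The bin with the blue lid: white plastic box fixed to the table, 200 mm (its x) by 160 mm (its y) by 120 mm high, cutlery inside. Origin: centre of its underside; x points away from the robot to the lid's hinge (turned up to 9 degrees either way); z up. The two bins may stand in either order.
- blue_lid (a joint): Angle of the blue lid in rad: 0 closed (flat), growing as its front edge goes up; 50 degrees is 0.873. It turns freely to 1.9 and falls shut when let go below about 1.5. The lid is a flat plate, 200 x 160 x 8 mm, about 0.4 kg, hinged along the bin's far top edge.
- blue_lid_handle (a point): Middle of the blue lid's steel bar handle, moving with the lid: a round bar 10 mm thick, 100 mm between its two posts' centres, parallel to the hinge (the bin's y). The bar's centre is 42 mm above the lid's top face, 170 mm from the hinge line along the lid, 30 mm from its front edge; about 170 mm above the table when closed.
- blue_lid_hinge (a point): Middle of the blue lid's hinge line, at the far top edge of the bin, about 120 mm above the table. The lid turns about the bin's y axis through this point. Does not move.
- orange_bin: The other bin, like the first but with an orange lid; fixed. Origin and axes as for the blue one. To be left closed.
- orange_lid (a joint): Angle of the orange lid in rad, 0 closed; leave it closed.
- full_cup: Upright grey square cup, 50 x 50 x 110 mm, with spoons standing in it to 166 mm; loose, leave it alone. Origin under its centre.
- bowl: White bowl, 120 mm across, 50 mm high; loose, leave it alone. Origin under its centre.
- oil: Amber oil bottle, 64 mm across, 220 mm tall; loose, leave it alone. Origin under its centre.
- mug: Blue mug, 80 mm across, 90 mm high; loose, leave it alone. Origin under its centre.

How it is judged:
On the way, in this order (a step that is already met when the one before it is completed fails the run):
1. the white cup stands upright on the green mat, let go and still (angle between cup's own z axis and vertical below 0.1 rad and x of cup in the frame of mat between -0.05 and 0.05 m and y of cup in the frame of mat between -0.05 and 0.05 m and z of cup in the frame of mat between 0 and 0.008 m and contact force between cup and the fingers below 0.05 N and linear speed of cup below 0.02 m/s and angular speed of cup below 0.2 rad/s), for 0.2 s.
2. the blue lid is held by the gripper at 50 degrees (within 7), still (value of joint blue_lid between 0.751 and 0.995 rad and velocity of joint blue_lid between -0.08 and 0.08 rad/s and contact force between blue_bin and the fingers above 0.5 N and contact force between blue_bin and cup below 0.05 N), for 0.2 s.
At the end, for the whole second after the job is handed in: Gripper still holds the blue lid (over 0.5 N, cup not propping it) steady at 50 degrees, within 7; the white cup stands upright within 6 degrees, open end up, on the mat (centre within 50 mm of the mat's along each edge), untouched, at rest; the orange lid is closed (under 0.1 rad) (all of step 1 and all of step 2 and value of joint orange_lid below 0.1 rad); the arm keeps its last pose, push and grip.
It fails at once if the orange lid is opened (over 0.25 rad) (value of joint orange_lid above 0.25 rad).
It fails at once if another loose thing (the grey cup of spoons, the white bowl, the oil bottle, the mug) is moved by more than 30 mm (distance of any of full_cup, bowl, oil, mug from where it was at the start of the episode above 0.03 m).
It also fails if it takes over 72 s, if anything falls off the work surface, if the arm or the gripper's body presses on something with over 40 N, if the wrist force passes 120 N, or if a joint passes its speed limit or range.

## Working session

There is one attempt and no reset: what is moved stays moved. The work goes in short steps, Python scripts to look and compute and a tool call to move; the robot and the scene stay as the last step left them, time stands still between calls to the robot, and variables do not carry over. Pictures are saved under pics/ and viewed, and the job is handed in when it is done.

Besides the shell and the picture viewer there is one more tool, called after "Call:" in YAML: its name, and indented under it one key for each argument. drive_tool: Moves the arm, as the interface text tells. Its arguments: {"type":"object","properties":{"delta_pos":{"type":"array"},"roll":{"type":"array"},"gripper":{"type":"array"}},"required":["delta_pos","roll","gripper"]}

```bash
ls; mkdir -p pics
python3 - <<'E'
from bench import *
import cv2
for n in("scene","top"):
    cv2.imwrite(f"pics/{n}0.png",grab_frame(n)[:,:,::-1]); c=get_calibration(n); print(n,c)
o=get_obs(); print(o)
E
```

```text
pics
scene {'camera_matrix': array([[512.23002662,   0.        , 311.61611104],
       [  0.        , 512.23002662, 196.41207059],
       [  0.        ,   0.        ,   1.        ]]), 'rvec': array([ 2.52106508, -0.10910875,  0.05061584]), 'tvec': array([-0.60915959,  0.04032314,  1.60895975])}
top {'camera_matrix': array([[408.06073172,   0.        , 318.29793095],
       [  0.        , 408.06073172, 196.40368798],
       [  0.        ,   0.        ,   1.        ]]), 'rvec': array([ 2.20880102, -2.14529494,  0.13662245]), 'tvec': array([-0.11450058,  0.58809359,  1.43726377])}
{'clock': 0.1, 'joints': array([ 1.20639905e+00,  4.91464000e-01,  1.55937089e+00, -1.20099719e-06,
        1.09169075e+00, -1.05646222e-01]), 'joint_velocities': array([ 3.58802787e-05, -1.20768669e-03, -1.49198918e-03,  1.19234938e-03,
       -8.66938147e-04,  1.66464906e-03]), 'joint_torque': array([ 2.47975549e-03, -6.19437790e+01, -2.62029183e+01, -9.45790816e-05,
        2.89414806e-03,  1.76542284e-05]), 'position': array([0.15985946, 0.60401499, 0.23081416]), 'orientation': array([[-9.66710430e-01,  2.55872694e-01, -3.31507008e-04],
       [ 2.55872890e-01,  9.66710041e-01, -8.72103358e-04],
       [ 9.73237177e-05, -9.27895068e-04, -9.99999565e-01]]), 'wrist_force': array([ 0.00929441, -0.85244238, -0.5576491 ]), 'ft_torque': array([-0.00885507,  0.00345924,  0.00342431]), 'finger_gap': 0.08534209480790679}
```

View pics/scene0.png

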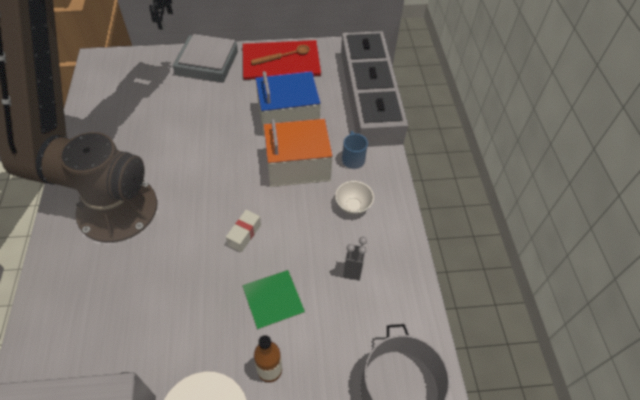

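View pics/top0.png

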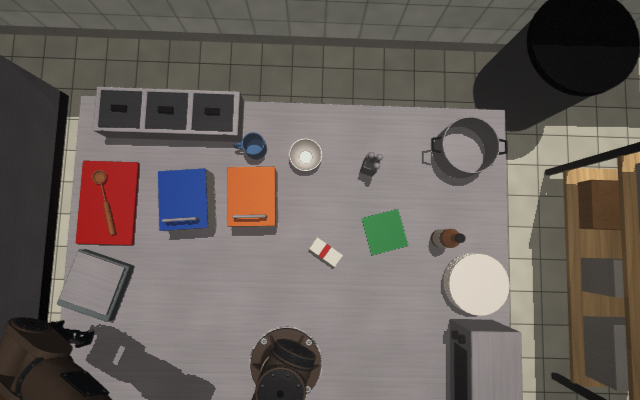

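The top view shows the toppled cup at about (326,252) with its open end to lower right, and the mat at (385,232). The blue bin is at (183,200) with its handle at (180,221), and the orange bin at (250,197). The oil bottle, bowl, mug and grey cup are all clear of the mat. Next I measure.

```bash
cat > h.py <<'E'
import numpy as np, cv2
from bench import *
def cal(n):
    c=get_calibration(n); return c["camera_matrix"],cv2.Rodrigues(c["rvec"])[0],c["tvec"]
def plane(n,px,z):
    K,R,t=cal(n); px=np.atleast_2d(np.float64(px))
    d=(R.T@np.linalg.inv(K)@np.c_[px,np.ones(len(px))].T).T
    c=-R.T@t; return c+d*((z-c[2])/d[:,2])[:,None]
def proj(n,P):
    c=get_calibration(n); return cv2.projectPoints(np.float64(P).reshape(-1,1,3),c["rvec"],c["tvec"],c["camera_matrix"],None)[0][:,0]
def rect(mask,win):
    x0,y0,x1,y1=win; m=np.zeros(mask.shape,np.uint8); m[y0:y1,x0:x1]=mask[y0:y1,x0:x1]*255
    cs=cv2.findContours(m,cv2.RETR_EXTERNAL,cv2.CHAIN_APPROX_NONE)[0]
    c=max(cs,key=cv2.contourArea); return cv2.boxPoints(cv2.minAreaRect(c)),cv2.contourArea(c),m
E
python3 - <<'E'
from h import *
np.set_printoptions(precision=4,suppress=True)
I={n:cv2.imread(f"pics/{n}0.png") for n in("scene","top")}
W={"top":dict(cup=(300,232,352,272),mat=(350,200,420,265),blue=(150,160,215,240),orange=(220,160,282,232)),
"scene":dict(cup=(218,203,268,252),mat=(235,265,310,330),blue=(250,65,325,112),orange=(258,112,336,165))}
for n in I:
    im=I[n].astype(int); b,g,r=im[...,0],im[...,1],im[...,2]; hsv=cv2.cvtColor(I[n],cv2.COLOR_BGR2HSV); S=hsv[...,1];H=hsv[...,0];V=hsv[...,2]
    M=dict(mat=((H>45)&(H<80)&(S>120),0.003),blue=((H>105)&(H<128)&(S>130)&(V>90),0.128),orange=((H>5)&(H<20)&(S>150)&(V>150),0.128))
    for k,(m,z) in M.items():
        bx,a,_=rect(m,W[n][k]); P=plane(n,bx,z); 
        print(n,k,a,"ctr",P.mean(0),"sides",np.linalg.norm(P-np.roll(P,-1,0),axis=1),"ang",np.degrees(np.arctan2(*(P[1]-P[0])[[1,0]])))
    x0,y0,x1,y1=W[n]['cup']
    red=(((H<8)|(H>172))&(S>110)); ys,xs=np.nonzero(red[y0:y1,x0:x1]); print(n,'red',len(xs),xs.mean()+x0,ys.mean()+y0)
    cv2.imwrite(f"pics/cup_{n}.png",cv2.resize(I[n][y0-8:y1+8,x0-8:x1+8],None,fx=8,fy=8,interpolation=cv2.INTER_CUBIC))
a=cv2.resize(I["top"][150:240,150:285],None,fx=5,fy=5,interpolation=cv2.INTER_CUBIC);cv2.imwrite("pics/bins.png",a)
E
```

```text
scene mat 1888.5 ctr [ 0.4715 -0.3433  0.003 ] sides [0.1386 0.1331 0.1319 0.1302] ang 17.660857851116578
scene blue 1590.5 ctr [0.5602 0.3586 0.128 ] sides [0.2063 0.16   0.1956 0.157 ] ang 6.086541135228013
scene orange 2000.0 ctr [0.5767 0.1324 0.128 ] sides [0.2065 0.1607 0.195  0.1584] ang 3.0895386814288712
scene red 67 244.32835820895522 224.98507462686567
top mat 1306.0 ctr [ 0.4727 -0.342   0.003 ] sides [0.1362 0.1365 0.135  0.1359] ang -73.48350413297548
top blue 2725.0 ctr [0.5584 0.3586 0.128 ] sides [0.1604 0.2013 0.158  0.2007] ang -86.01079937226604
top orange 2715.0 ctr [0.5763 0.1317 0.128 ] sides [0.1582 0.1958 0.1558 0.1953] ang -88.16900312692916
top red 81 324.2962962962963 250.87654320987656
```

View pics/cup_top.png

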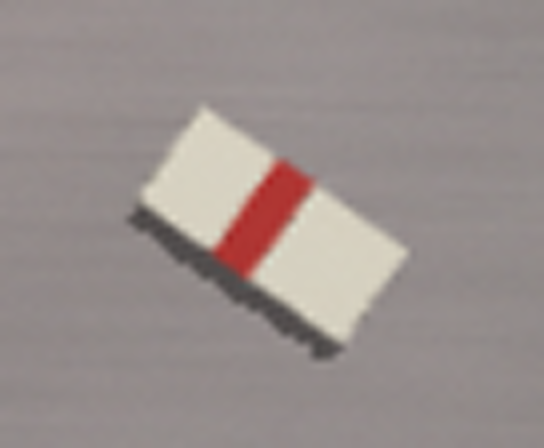

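View pics/cup_scene.png

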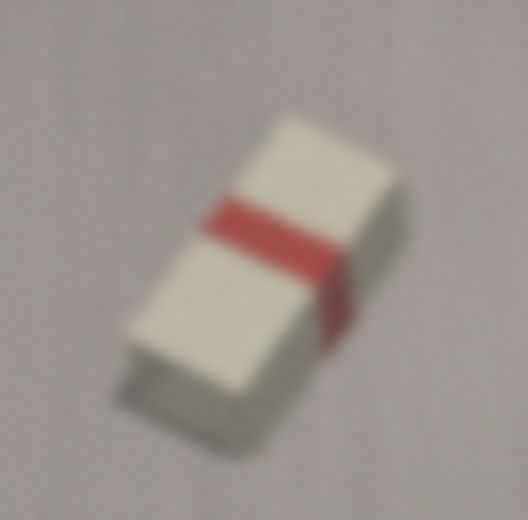

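View pics/bins.png

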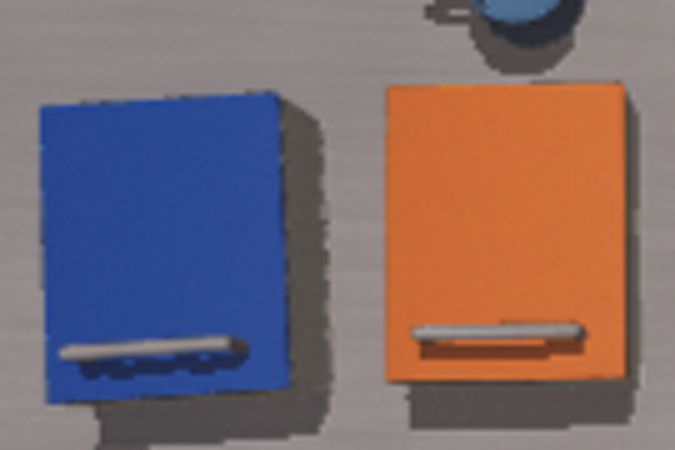

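Run:
```python
from h import *
np.set_printoptions(precision=4,suppress=True)
f=lambda p,s,o:(np.array(p)+.5)/s-.5+np.array(o)
c=plane("top",f([(205,105),(408,252),(345,347),(140,195)],8,(292,224)),.05)
print(c,c.mean(0),np.linalg.norm(c-np.roll(c,-1,0),axis=1))
d=(c[1]+c[2]-c[0]-c[3])[:2]; print('axis ang',np.degrees(np.arctan2(d[1],d[0])))
c2=plane("scene",f([(292,115),(398,180),(240,390),(132,330)],8,(210,195)),.05)
print(c2,c2.mean(0)); d=(c2[2]+c2[3]-c2[0]-c2[1])[:2]; print('axis ang',np.degrees(np.arctan2(d[1],d[0])))
bar=plane("top",f([(62,353),(238,342)],5,(150,150)),.17); print('bar',bar,bar.mean(0))
bl=plane("top",f([(41,106),(277,93),(288,388),(47,403)],5,(150,150)),.128); print('blue lid',bl,bl.mean(0)); 
for i,j in((3,0),(2,1),(1,0),(2,3)):
  v=bl[j]-bl[i]; print(np.linalg.norm(v),np.degrees(np.arctan2(v[1],v[0])))
```

```text
[[ 0.4467 -0.097   0.05  ]
 [ 0.385  -0.1879  0.05  ]
 [ 0.3432 -0.1612  0.05  ]
 [ 0.4066 -0.0697  0.05  ]] [ 0.3954 -0.1289  0.05  ] [0.1097 0.0496 0.1114 0.0485]
axis ang -124.43946897806583
[[ 0.4053 -0.0662  0.05  ]
 [ 0.4444 -0.099   0.05  ]
 [ 0.3846 -0.1852  0.05  ]
 [ 0.3455 -0.1565  0.05  ]] [ 0.395  -0.1267  0.05  ]
axis ang -124.12378495094572
bar [[0.4845 0.4053 0.17  ]
 [0.4949 0.2934 0.17  ]] [0.4897 0.3494 0.17  ]
blue lid [[0.6511 0.4456 0.128 ]
 [0.665  0.2887 0.128 ]
 [0.4672 0.2702 0.128 ]
 [0.4528 0.428  0.128 ]] [0.559  0.3581 0.128 ]
0.1991108503342758 5.064512983995007
0.19862259775321392 5.345825189081305
0.15752286933966753 95.04391966804491
0.15849865155503642 95.2214108046491
```

```bash
cat >> h.py <<'E'
def rel(wps):
    o=get_obs(); p=o["position"]; R=o["orientation"]; y=R[:,1]; print("pos",p.round(4),"yaw y",round(np.degrees(np.arctan2(y[1],y[0])),2))
    for w in wps: print((R.T@(np.array(w)-p)*1000).round(0).tolist())
E
python3 -c "
from h import *
rel([(.21,.59,.25),(.26,.57,.25),(.31,.54,.25),(.36,.51,.25),(.40,.47,.25),(.44,.43,.25),(.47,.38,.25),(.49,.33,.25)])"
```

```text
pos [0.1599 0.604  0.2308] yaw y 75.17
[-52.0, -1.0, -19.0]
[-106.0, -7.0, -19.0]
[-162.0, -23.0, -19.0]
[-218.0, -40.0, -19.0]
[-266.0, -68.0, -19.0]
[-315.0, -97.0, -19.0]
[-357.0, -137.0, -19.0]
[-389.0, -180.0, -19.0]
```

Call:
drive_tool:
  delta_pos:
    - [-52, -1, -19]
    - [-106, -7, -19]
    - [-162, -23, -19]
    - [-218, -40, -19]
    - [-266, -68, -19]
    - [-315, -97, -19]
    - [-357, -137, -19]
    - [-389, -180, -19]
  roll: [0.17, 0.34, 0.51, 0.68, 0.85, 1.02, 1.19, 1.36]
  gripper: [1, 1, 1, 1, 1, 1, 1, 1]

```text
clock: 1.1
position: [0.4909, 0.3288, 0.2498]
orientation: [[0.054, 0.999, -0.0], [0.999, -0.054, -0.0], [-0.0, -0.0, -1.0]]
wrist_force: [0.0, 0.7, 0.0]
finger_gap: 0.0854
```

```bash
python3 -c "
from h import *
print(get_obs()['joints'])
rel([(.50,.27,.25),(.50,.21,.25),(.50,.15,.25),(.49,.09,.25),(.48,.03,.25),(.46,-.03,.25),(.43,-.09,.24),(.40,-.14,.2)])"
```

```text
[ 4.78423086e-01  4.24444588e-01  1.62178387e+00 -1.17386933e-05
  1.09592136e+00  5.32484560e-01]
pos [0.4909 0.3288 0.2498] yaw y -3.1
[-58.0, 12.0, -0.0]
[-118.0, 15.0, -0.0]
[-178.0, 19.0, -0.0]
[-239.0, 12.0, -0.0]
[-299.0, 5.0, -0.0]
[-360.0, -12.0, -0.0]
[-422.0, -38.0, 10.0]
[-473.0, -65.0, 50.0]
```

Call:
drive_tool:
  delta_pos:
    - [-58, 12, 0]
    - [-118, 15, 0]
    - [-178, 19, 0]
    - [-239, 12, 0]
    - [-299, 5, 0]
    - [-360, -12, 0]
    - [-420, -38, 10]
    - [-473, -65, 50]
  roll: [0.1, 0.2, 0.3, 0.4, 0.5, 0.545, 0.545, 0.545]
  gripper: [1, 1, 1, 1, 1, 1, 1, 1]

```text
clock: 2.1
position: [0.4073, -0.131, 0.2079]
orientation: [[0.559, 0.829, 0.003], [0.829, -0.559, -0.002], [0.0, 0.003, -1.0]]
wrist_force: [1.1, -1.2, -1.2]
finger_gap: 0.0855
```

```bash
python3 -c "
from h import *
print(get_obs()['joints'])
a=np.array([-.5635,-.826,0])
c=np.array([.395,-.128,0])
for k in(.02,0,-.02): rel([c+a*k+[0,0,z] for z in(.1,.02)])"
```

```text
[-4.65788378e-01  2.42872179e-01  2.04723266e+00  1.66543543e-05
  8.48040862e-01  1.27609727e-01]
pos [ 0.4073 -0.131   0.2079] yaw y -34.0
[-24.0, -12.0, 108.0]
[-24.0, -13.0, 188.0]
pos [ 0.4073 -0.131   0.2079] yaw y -34.0
[-4.0, -12.0, 108.0]
[-4.0, -13.0, 188.0]
pos [ 0.4073 -0.131   0.2079] yaw y -34.0
[16.0, -12.0, 108.0]
[15.0, -12.0, 188.0]
```

Call:
drive_tool:
  delta_pos:
    - [-28, -13, 30]
    - [-28, -13, 80]
    - [-28, -13, 100]
    - [-28, -13, 120]
  roll: [0.005, 0.005, 0.005, 0.005]
  gripper: [1, 1, 1, 1]

```text
clock: 2.6
position: [0.3811, -0.145, 0.0864]
orientation: [[0.563, 0.826, -0.001], [0.826, -0.563, 0.001], [0.0, -0.001, -1.0]]
wrist_force: [0.2, -0.7, 0.4]
finger_gap: 0.0853
```

```bash
python3 -c "
from h import *
print(get_obs()['joints'])
cv2.imwrite('pics/a1.png',grab_frame('scene')[130:300,150:350,::-1].repeat(4,0).repeat(4,1))
a=np.array([-.5635,-.826,0])
c=np.array([.395,-.128,0])
rel([c+a*.025+[0,0,z] for z in(.1,.05,.006)])"
```

```text
[-5.25863003e-01  4.44324544e-01  2.22034274e+00  1.97990531e-04
  4.77765506e-01  7.23962243e-02]
pos [ 0.3805 -0.1446  0.0848] yaw y -34.29
[-3.0, 3.0, -15.0]
[-3.0, 3.0, 35.0]
[-3.0, 3.0, 79.0]
```

View pics/a1.png

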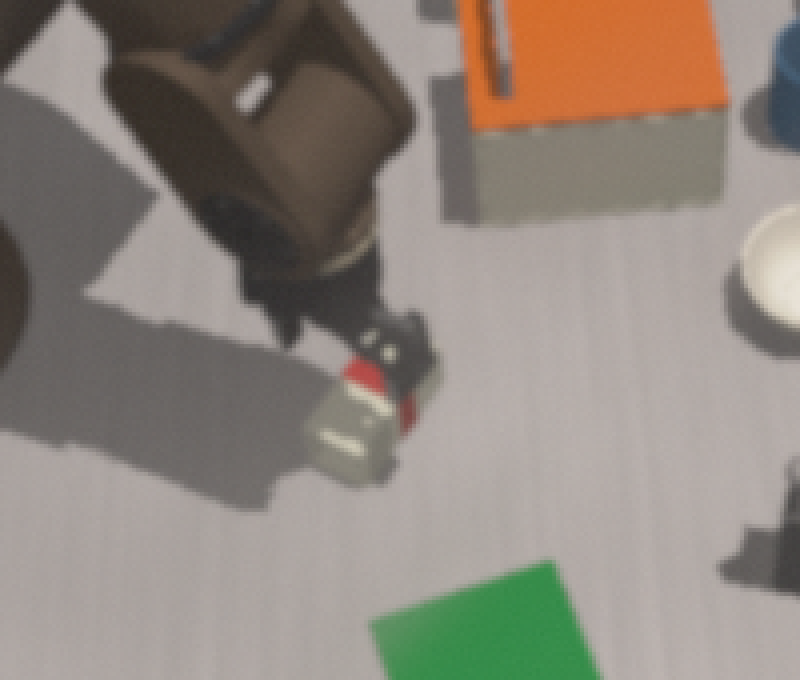

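Call:
drive_tool:
  delta_pos:
    - [-3, 3, 25]
    - [-3, 3, 50]
    - [-3, 3, 68]
    - [-3, 3, 78]
    - [-3, 3, 79]
  roll: [0, 0, 0, 0, 0]
  gripper: [1, 1, 1, 1, 1]

```text
clock: 3.28
position: [0.3821, -0.149, 0.0082]
orientation: [[0.563, 0.826, -0.001], [0.826, -0.563, 0.0], [0.0, -0.001, -1.0]]
wrist_force: [0.6, 0.2, 0.1]
finger_gap: 0.0852
```

```bash
python3 -c "
from h import *
print(get_obs()['joints'])
for n,w in(('scene',(180,180,280,260)),('top',(280,220,380,300))): cv2.imwrite(f'pics/a2{n}.png',cv2.resize(grab_frame(n)[w[1]:w[3],w[0]:w[2],::-1],None,fx=6,fy=6,interpolation=2))
"
```

```text
[-5.33313531e-01  6.26224974e-01  2.26249771e+00  3.87465602e-04
  2.53608620e-01  6.42908282e-02]
```

View pics/a2scene.png

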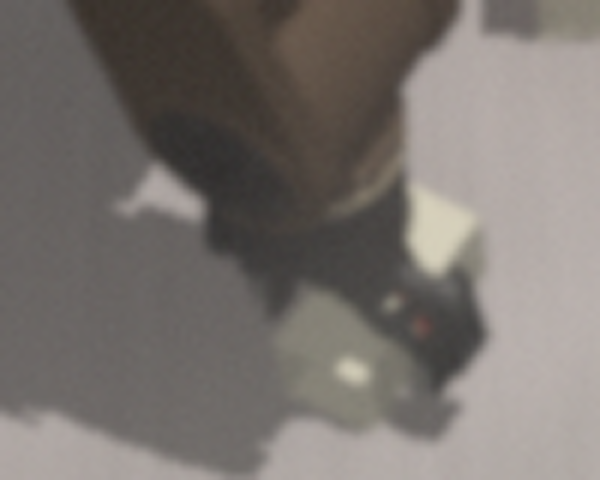

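The fingers straddle the cup near its open end. Now I close gently to just under its width.

Call:
drive_tool:
  delta_pos:
    - [0, 0, 0]
    - [0, 0, 0]
    - [0, 0, 0]
    - [0, 0, 0]
  roll: [0, 0, 0, 0]
  gripper: [0.62, 0.6, 0.58, 0.58]

```text
clock: 3.88
position: [0.3823, -0.1491, 0.0088]
orientation: [[0.563, 0.827, 0.001], [0.827, -0.563, -0.0], [0.0, 0.001, -1.0]]
wrist_force: [-0.1, 1.0, 6.6]
finger_gap: 0.0498
```

Call:
drive_tool:
  delta_pos:
    - [0, 0, -8]
    - [0, 0, -16]
    - [0, 0, -24]
    - [0, 0, -30]
    - [0, 0, -30]
  roll: [0, 0, 0, 0, 0]
  gripper: [0.58, 0.58, 0.58, 0.58, 0.58]

```text
clock: 4.5
position: [0.3823, -0.1492, 0.0389]
orientation: [[0.563, 0.826, 0.001], [0.826, -0.563, -0.0], [0.0, 0.001, -1.0]]
wrist_force: [0.7, -0.4, -0.9]
finger_gap: 0.0498
```

```bash
python3 -c "
from h import *
for n,w in(('scene',(180,180,280,260)),('top',(280,220,380,300))): cv2.imwrite(f'pics/a3{n}.png',cv2.resize(grab_frame(n)[w[1]:w[3],w[0]:w[2],::-1],None,fx=6,fy=6,interpolation=2))
"
```

```text
(no output)
```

View pics/a3scene.png

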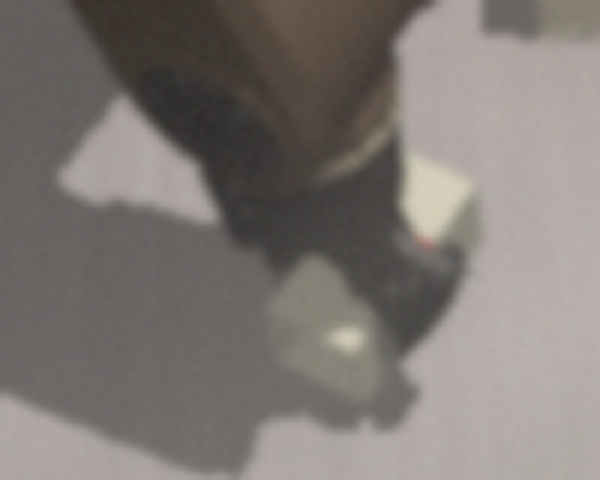

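View pics/a3top.png

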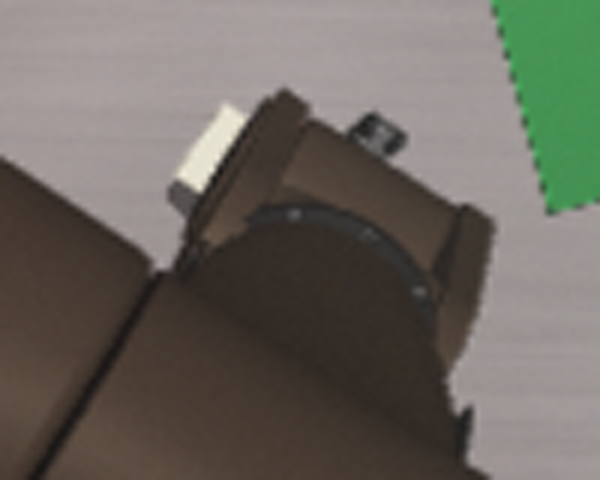

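Call:
drive_tool:
  delta_pos:
    - [0, 0, 0]
    - [0, 0, 0]
    - [0, 0, 0]
    - [0, 0, 0]
  roll: [0, 0, 0, 0]
  gripper: [0.582, 0.583, 0.584, 0.585]

```text
clock: 5.1
position: [0.3821, -0.1491, 0.0383]
orientation: [[0.563, 0.826, -0.0], [0.826, -0.563, 0.0], [0.0, -0.0, -1.0]]
wrist_force: [0.3, 0.6, -0.4]
finger_gap: 0.05
```

```bash
python3 -c "
from h import *
for n,w in(('scene',(180,180,280,260)),('top',(280,220,380,300))): cv2.imwrite(f'pics/a4{n}.png',cv2.resize(grab_frame(n)[w[1]:w[3],w[0]:w[2],::-1],None,fx=6,fy=6,interpolation=2))
"
```

```text
(no output)
```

View pics/a4scene.png

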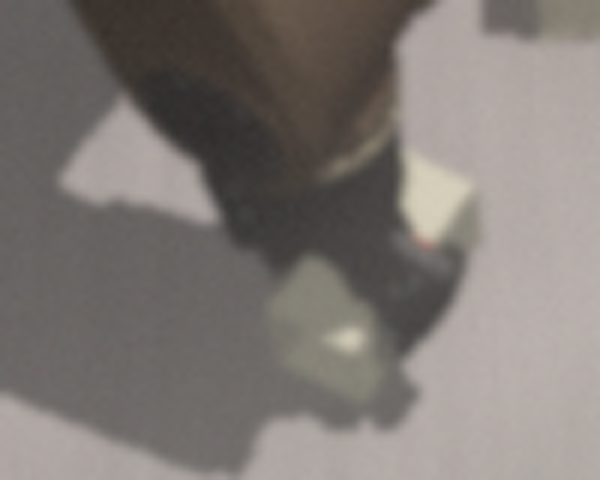

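Call:
drive_tool:
  delta_pos:
    - [0, 0, 0]
    - [0, 0, 0]
  roll: [0, 0]
  gripper: [0.586, 0.587]

```text
clock: 5.45
position: [0.3822, -0.1491, 0.0384]
orientation: [[0.563, 0.826, 0.0], [0.826, -0.563, 0.0], [0.0, 0.0, -1.0]]
wrist_force: [0.1, 0.2, -0.4]
finger_gap: 0.0504
```

```bash
python3 -c "
from h import *
for n,w in(('scene',(180,180,280,260)),('top',(280,220,380,300))): cv2.imwrite(f'pics/a5{n}.png',cv2.resize(grab_frame(n)[w[1]:w[3],w[0]:w[2],::-1],None,fx=6,fy=6,interpolation=2))
"
```

```text
(no output)
```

View pics/a5scene.png

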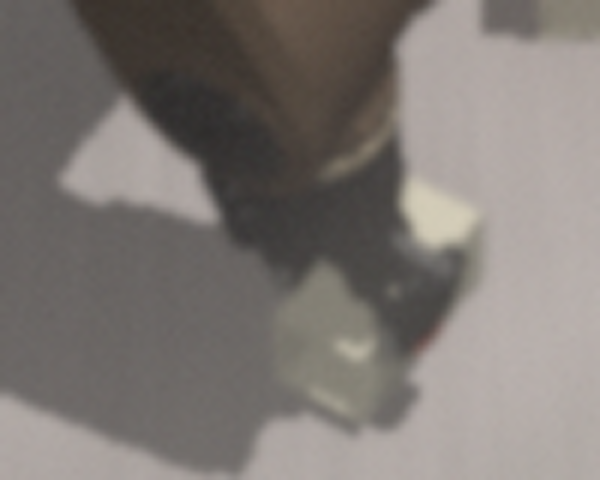

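Call:
drive_tool:
  delta_pos:
    - [0, 0, 0]
    - [0, 0, -6]
    - [0, 0, -12]
  roll: [0, 0, 0]
  gripper: [0.5855, 0.5855, 0.5855]

```text
clock: 5.92
position: [0.3822, -0.1491, 0.0508]
orientation: [[0.563, 0.826, 0.0], [0.826, -0.563, 0.0], [0.0, -0.0, -1.0]]
wrist_force: [-0.3, 0.1, 0.1]
finger_gap: 0.05
```

```bash
python3 -c "
from h import *
for n,w in(('scene',(180,180,280,260)),('top',(280,220,380,300))): cv2.imwrite(f'pics/a6{n}.png',cv2.resize(grab_frame(n)[w[1]:w[3],w[0]:w[2],::-1],None,fx=6,fy=6,interpolation=2))
"
```

```text
(no output)
```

View pics/a6scene.png

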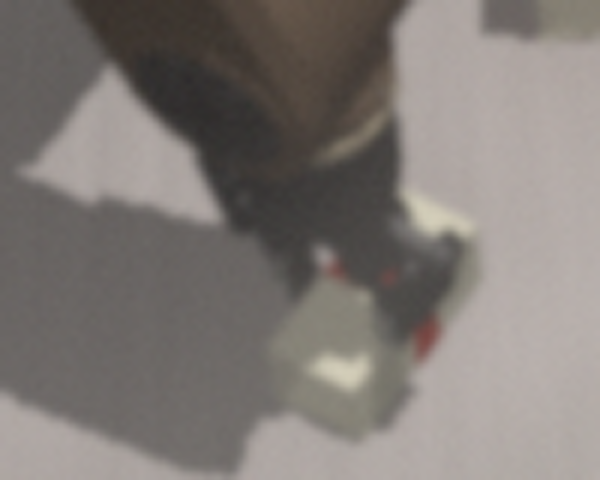

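View pics/a6top.png

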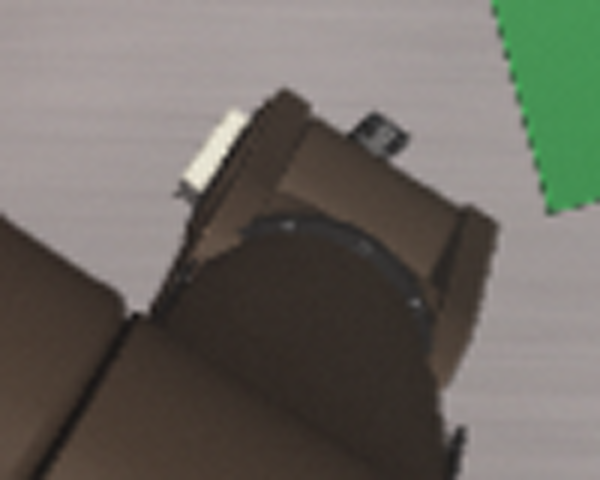

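At that opening the cup slid straight down and lies flat again at its original place. I'll open, lift and look, then regrip nearer the rim with only the pad tips, so its weight turns it more easily.

Call:
drive_tool:
  delta_pos:
    - [0, 0, 0]
    - [0, 0, 0]
    - [40, 0, -40]
    - [80, 0, -80]
    - [120, 0, -110]
  roll: [0, 0, 0, 0, 0]
  gripper: [0.7, 0.9, 0.9, 0.9, 0.9]

```text
clock: 6.65
position: [0.4504, -0.0488, 0.162]
orientation: [[0.563, 0.826, 0.001], [0.826, -0.563, -0.0], [0.0, 0.001, -1.0]]
wrist_force: [-0.0, -0.7, -0.5]
finger_gap: 0.0767
```

```bash
python3 -c "
from h import *
for n,w in(('scene',(190,180,290,260)),('top',(280,220,380,300))):
  I=grab_frame(n)[:,:,::-1]; cv2.imwrite(f'pics/a7{n}_full.png',I); cv2.imwrite(f'pics/a7{n}.png',cv2.resize(I[w[1]:w[3],w[0]:w[2]],None,fx=8,fy=8,interpolation=2))
"
```

```text
(no output)
```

View pics/a7scene.png

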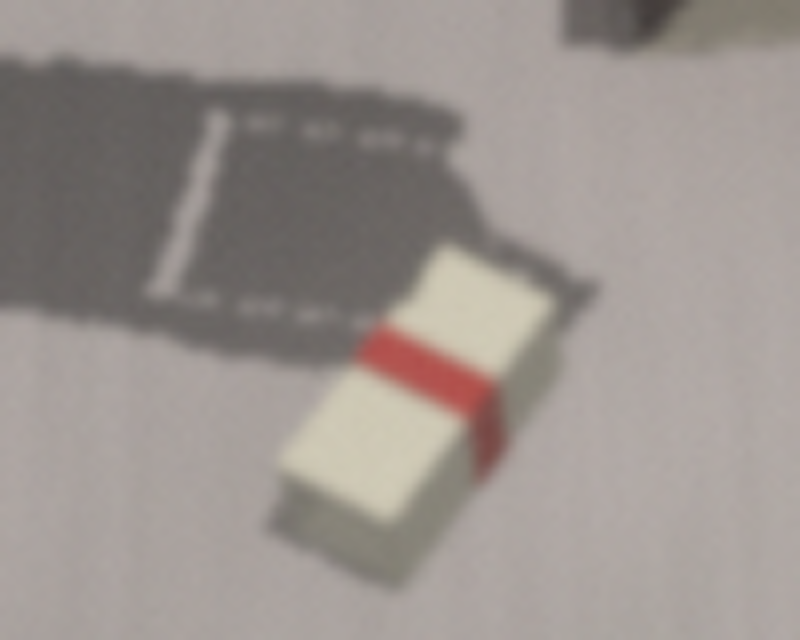

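View pics/a7top.png

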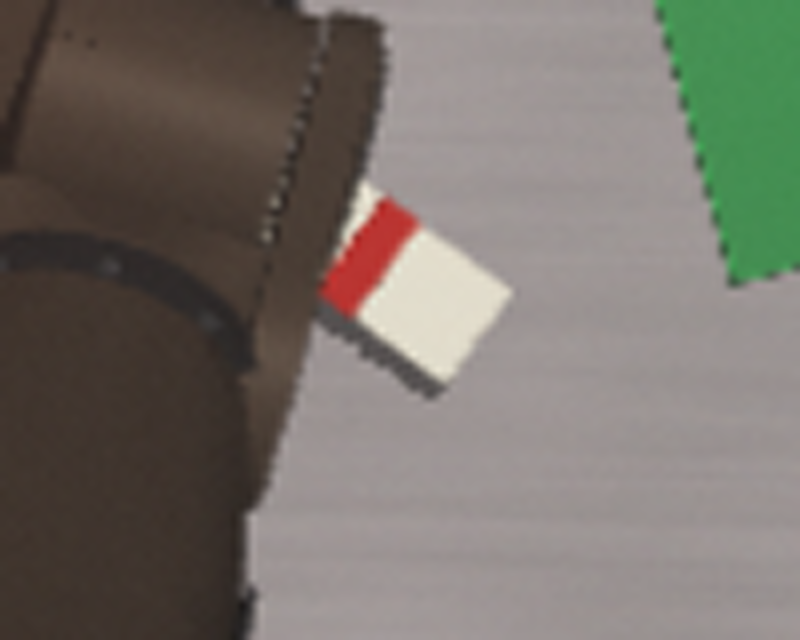

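Run:
```python
from h import *
np.set_printoptions(precision=4,suppress=True)
f=lambda p,s,o:(np.array(p)+.5)/s-.5+np.array(o)
t=plane("top",f([(512,293),(445,382)],8,(280,220)),.05)
s=plane("scene",f([(447,243),(557,298),(398,522),(282,467)],8,(190,180)),.05)
print(t,t.mean(0)); print(s,s.mean(0)); d=(s[2]+s[3]-s[0]-s[1])[:2]; print(np.degrees(np.arctan2(d[1],d[0]))); print('open mid scene',(s[2]+s[3])/2)
e=t[1]-t[0];print(np.degrees(np.arctan2(e[1],e[0])), np.linalg.norm(e))
a=np.array([-.5635,-.826,0]); om=(t.mean(0)+(s[2]+s[3])/2)/2; om[2]=0
print(om, 'ctr',om-a*.055)
g=om-a*.013
rel([g+[0,0,z] for z in(.12,.08,.032)])
```

```text
[[ 0.3812 -0.1914  0.05  ]
 [ 0.3419 -0.163   0.05  ]] [ 0.3616 -0.1772  0.05  ]
[[ 0.4034 -0.0697  0.05  ]
 [ 0.4441 -0.0981  0.05  ]
 [ 0.3839 -0.1901  0.05  ]
 [ 0.342  -0.1635  0.05  ]] [ 0.3933 -0.1303  0.05  ]
-123.21404974799718
open mid scene [ 0.3629 -0.1768  0.05  ]
144.0653521055328 0.04853571057630706
[ 0.3622 -0.177   0.    ] ctr [ 0.3932 -0.1316  0.    ]
pos [ 0.4521 -0.048   0.163 ] yaw y -34.1
[-144.0, -2.0, 43.0]
[-144.0, -3.0, 83.0]
[-145.0, -3.0, 131.0]
```

Call:
drive_tool:
  delta_pos:
    - [-48, -2, 20]
    - [-96, -2, 40]
    - [-144, -2, 60]
    - [-145, -3, 95]
    - [-145, -3, 120]
    - [-145, -3, 131]
    - [-145, -3, 131]
  roll: [0, 0, 0, 0, 0, 0, 0]
  gripper: [0.9, 0.9, 0.9, 0.9, 0.9, 0.9, 0.8]

```text
clock: 7.62
position: [0.3651, -0.1679, 0.0289]
orientation: [[0.563, 0.826, -0.002], [0.826, -0.563, 0.001], [0.0, -0.002, -1.0]]
wrist_force: [-0.2, -0.0, -0.3]
finger_gap: 0.068
```

Call:
drive_tool:
  delta_pos:
    - [0, 0, 0]
    - [0, 0, 0]
    - [0, 0, 0]
    - [0, 0, 0]
  roll: [0, 0, 0, 0]
  gripper: [0.65, 0.6, 0.585, 0.585]

```text
clock: 8.12
position: [0.366, -0.1682, 0.0301]
orientation: [[0.563, 0.827, 0.002], [0.827, -0.563, -0.001], [0.0, 0.002, -1.0]]
wrist_force: [0.0, -0.7, 7.4]
finger_gap: 0.05
```

Call:
drive_tool:
  delta_pos:
    - [0, 0, -6]
    - [0, 0, -12]
    - [0, 0, -18]
    - [0, 0, -24]
    - [0, 0, -24]
  roll: [0, 0, 0, 0, 0]
  gripper: [0.585, 0.585, 0.585, 0.585, 0.585]

```text
clock: 8.75
position: [0.3657, -0.1682, 0.0538]
orientation: [[0.563, 0.826, 0.001], [0.826, -0.563, -0.0], [0.0, 0.001, -1.0]]
wrist_force: [-1.0, -1.3, -0.4]
finger_gap: 0.0504
```

```bash
python3 -c "
from h import *
for n,w in(('scene',(180,180,280,260)),('top',(280,220,380,300))): cv2.imwrite(f'pics/a8{n}.png',cv2.resize(grab_frame(n)[w[1]:w[3],w[0]:w[2],::-1],None,fx=6,fy=6,interpolation=2))
"
```

View pics/a8scene.png

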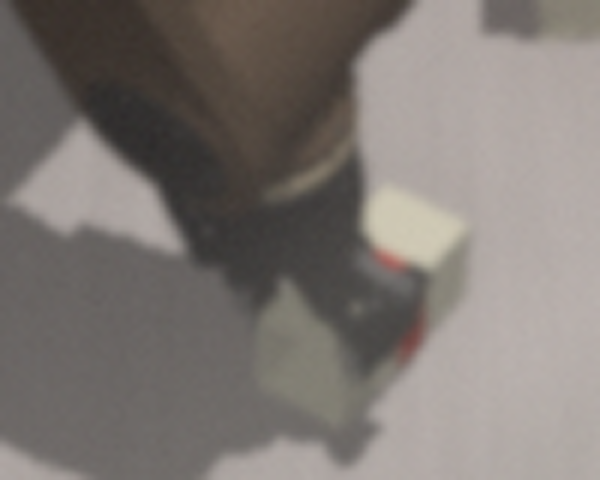

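Call:
drive_tool:
  delta_pos:
    - [0, 0, 12]
    - [0, 0, 24]
    - [0, 0, 24]
    - [0, 0, 24]
    - [0, 0, 19]
    - [0, 0, 14]
    - [0, 0, 9]
    - [0, 0, 4]
  roll: [0, 0, 0, 0, 0, 0, 0, 0]
  gripper: [0.6, 0.6, 0.584, 0.584, 0.584, 0.584, 0.584, 0.584]

```text
clock: 9.85
position: [0.3657, -0.1681, 0.0499]
orientation: [[0.563, 0.826, 0.0], [0.826, -0.563, -0.0], [0.0, 0.001, -1.0]]
wrist_force: [-0.7, -1.1, -1.5]
finger_gap: 0.0501
```

```bash
python3 -c "
from h import *
for n,w in(('scene',(180,180,280,260)),('top',(280,220,380,300))): cv2.imwrite(f'pics/a9{n}.png',cv2.resize(grab_frame(n)[w[1]:w[3],w[0]:w[2],::-1],None,fx=6,fy=6,interpolation=2))
"
```

```text
(no output)
```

View pics/a9scene.png

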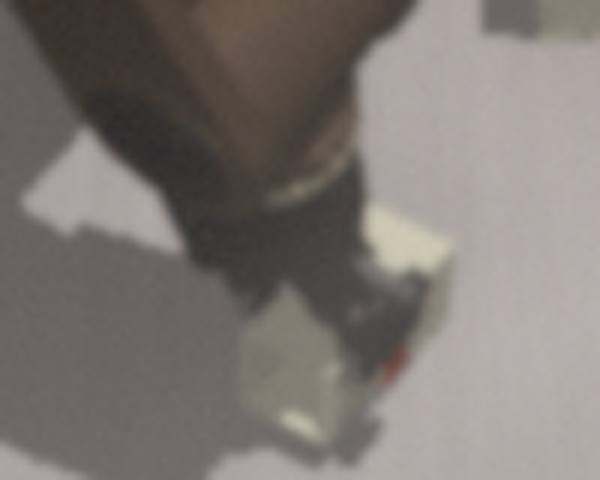

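Call:
drive_tool:
  delta_pos:
    - [0, 0, 18]
    - [0, 0, 18]
    - [0, 0, 18]
    - [0, 0, 10]
    - [0, 0, 0]
    - [0, 0, -5]
    - [0, 0, -5]
    - [0, 0, -5]
  roll: [0, 0, 0, 0, 0, 0, 0, 0]
  gripper: [0.6, 0.58, 0.58, 0.58, 0.58, 0.58, 0.58, 0.582]

```text
clock: 10.95
position: [0.3656, -0.168, 0.0544]
orientation: [[0.563, 0.826, 0.0], [0.826, -0.563, 0.0], [0.0, 0.0, -1.0]]
wrist_force: [-0.7, -0.7, -1.3]
finger_gap: 0.0497
```

```bash
python3 -c "
from h import *
for n,w in(('scene',(180,180,280,260)),('top',(280,220,380,300))): cv2.imwrite(f'pics/b0{n}.png',cv2.resize(grab_frame(n)[w[1]:w[3],w[0]:w[2],::-1],None,fx=6,fy=6,interpolation=2))
"
```

```text
(no output)
```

View pics/b0scene.png

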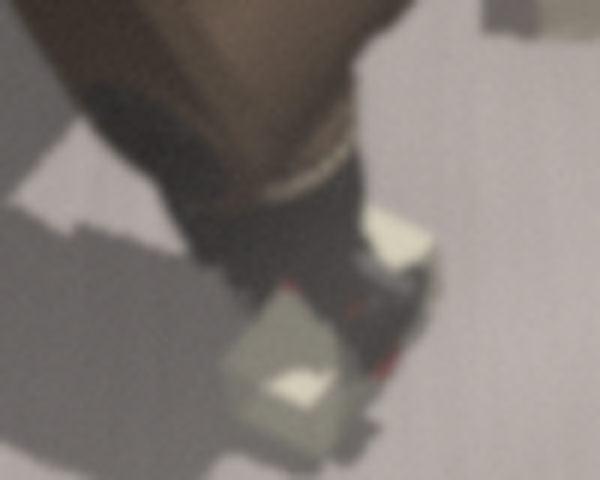

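View pics/b0top.png

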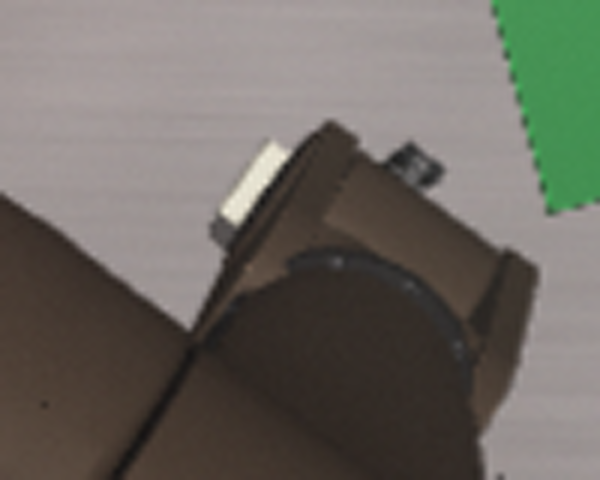

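```bash
cat >> h.py <<'E'
def tri(pt,ps):
    P=[]
    for n in("top","scene"):
        K,R,t=cal(n); P.append(K@np.c_[R,t])
    X=cv2.triangulatePoints(P[0],P[1],np.float64(pt).reshape(2,1),np.float64(ps).reshape(2,1))[:,0]; return X[:3]/X[3]
E
python3 - <<'E'
from h import *
f=lambda p,s,o:(np.array(p)+.5)/s-.5+np.array(o)
X=tri(f((273,139),6,(280,220)),f((435,240),6,(180,180)));print(X, proj("top",X),proj("scene",X),f((273,139),6,(280,220)),f((435,240),6,(180,180)))
E
```

```text
[ 0.42526925 -0.12441146  0.07789732] [[325.10420412 243.09623931]] [[252.3402096  219.54912534]] [325.08333333 242.75      ] [252.08333333 219.58333333]
```

The cup is held level, its bottom corner triangulated at z=78 mm, but it slid along in the pads and the grip is now about 70 mm from its bottom. I'll carry it farther from the base, set it down and regrip it properly.

Call:
drive_tool:
  delta_pos:
    - [12, 17, -10]
    - [30, 40, -10]
    - [45, 66, -5]
    - [45, 66, 10]
    - [45, 66, 22]
    - [45, 66, 25]
    - [45, 66, 25]
    - [45, 66, 25]
  roll: [0, 0, 0, 0, 0, 0, 0, 0]
  gripper: [0.57, 0.57, 0.57, 0.57, 0.57, 0.57, 0.65, 0.9]

```text
clock: 12.05
position: [0.4448, -0.168, 0.029]
orientation: [[0.563, 0.826, -0.001], [0.826, -0.563, 0.001], [-0.0, -0.001, -1.0]]
wrist_force: [-0.6, -0.2, -0.8]
finger_gap: 0.0723
```

Call:
drive_tool:
  delta_pos:
    - [0, 0, -30]
    - [60, 0, -80]
    - [120, 0, -90]
    - [150, 0, -90]
    - [150, 0, -90]
  roll: [0, 0, 0, 0, 0]
  gripper: [1, 1, 1, 1, 1]

```text
clock: 12.68
position: [0.5307, -0.0421, 0.1194]
orientation: [[0.56, 0.828, 0.001], [0.828, -0.56, 0.0], [0.0, 0.001, -1.0]]
wrist_force: [-0.5, -0.0, -0.5]
finger_gap: 0.0857
```

```bash
python3 -c "
from h import *
for n,w in(('scene',(200,190,300,270)),('top',(290,200,390,280))):
  I=grab_frame(n)[:,:,::-1]; cv2.imwrite(f'pics/b1{n}_full.png',I); cv2.imwrite(f'pics/b1{n}.png',cv2.resize(I[w[1]:w[3],w[0]:w[2]],None,fx=8,fy=8,interpolation=2))
"
```

```text
(no output)
```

View pics/b1scene.png

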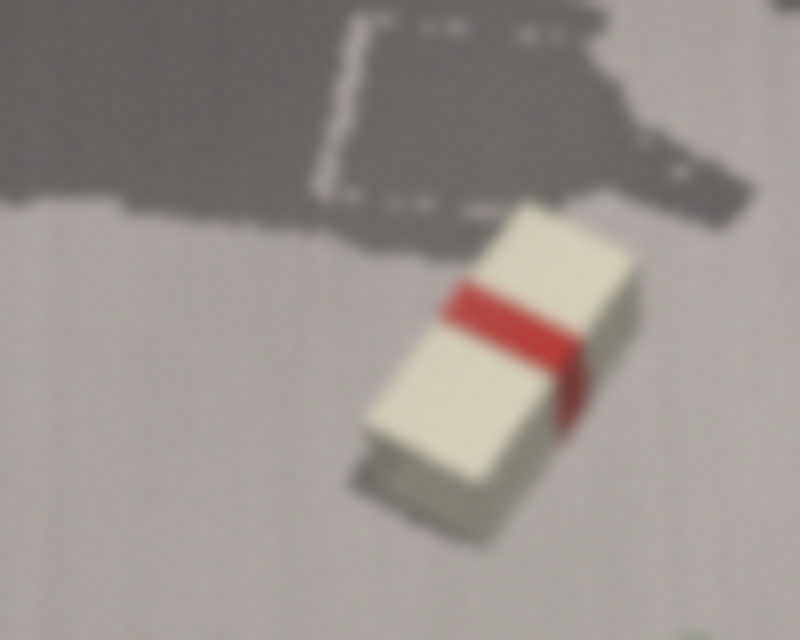

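View pics/b1top.png

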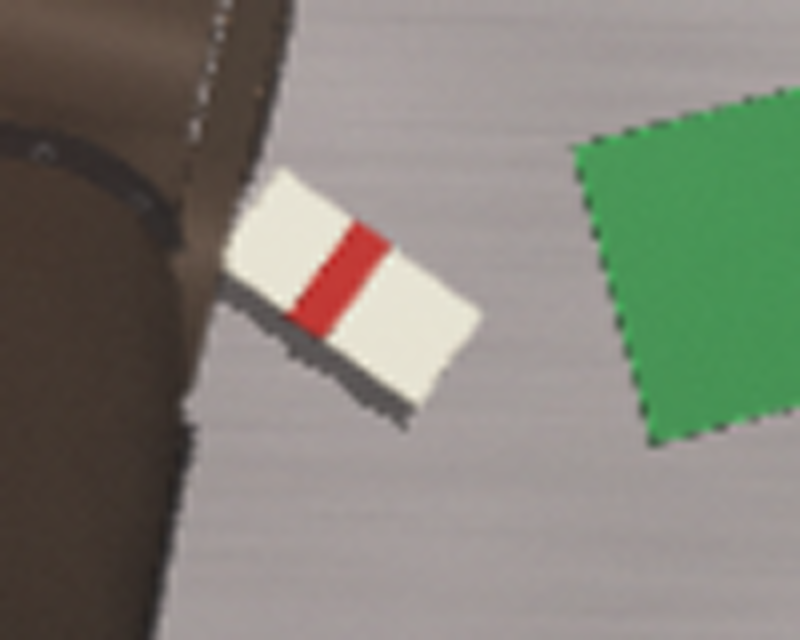

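Run:
```python
from h import *
np.set_printoptions(precision=4,suppress=True)
f=lambda p,s,o:(np.array(p)+.5)/s-.5+np.array(o)
t=plane("top",f([(482,317),(418,405),(285,168)],8,(290,200)),.05)
s=plane("scene",f([(370,425),(485,485),(530,200),(637,262)],8,(200,190)),.05)
print(t,s)
d=s[:2].mean(0)-s[2:].mean(0); print(np.degrees(np.arctan2(d[1],d[0])),np.linalg.norm(d)); d=t[0]-t[2]; print(np.degrees(np.arctan2(d[1],d[0])),np.linalg.norm(d))
om=(t[:2].mean(0)+s[:2].mean(0))/2; om[2]=0; a=np.array([-.5635,-.826,0]);print(om,'ctr',om-.055*a)
g=om-a*.028
rel([g+[0,0,z] for z in(.09,.06,.012)])
```

```text
[[ 0.4411 -0.2122  0.05  ]
 [ 0.4019 -0.1848  0.05  ]
 [ 0.5042 -0.1237  0.05  ]] [[ 0.4027 -0.1846  0.05  ]
 [ 0.4434 -0.213   0.05  ]
 [ 0.4642 -0.0916  0.05  ]
 [ 0.5029 -0.1226  0.05  ]]
-123.42631766189264 0.10982216899184907
-125.46002437363653 0.10866122891704148
[ 0.4223 -0.1987  0.    ] ctr [ 0.4533 -0.1532  0.    ]
pos [ 0.5293 -0.044   0.1189] yaw y -34.22
[-160.0, -1.0, 29.0]
[-160.0, -1.0, 59.0]
[-160.0, -1.0, 107.0]
```

Call:
drive_tool:
  delta_pos:
    - [-60, -1, 0]
    - [-120, -1, 0]
    - [-160, -1, 15]
    - [-160, -1, 60]
    - [-160, -1, 95]
    - [-160, -1, 109]
    - [-160, -1, 109]
    - [-160, -1, 109]
  roll: [0, 0, 0, 0, 0, 0, 0, 0]
  gripper: [1, 1, 1, 1, 1, 1, 0.8, 0.62]

```text
clock: 13.78
position: [0.4393, -0.176, 0.0113]
orientation: [[0.563, 0.826, 0.001], [0.826, -0.563, -0.001], [0.0, 0.001, -1.0]]
wrist_force: [-0.1, 1.2, -0.2]
finger_gap: 0.0534
```

Call:
drive_tool:
  delta_pos:
    - [0, 0, 0]
    - [0, 0, 0]
    - [0, 0, 0]
    - [0, 0, -10]
    - [0, 0, -20]
    - [0, 0, -30]
    - [0, 0, -30]
    - [0, 0, -30]
  roll: [0, 0, 0, 0, 0, 0, 0, 0]
  gripper: [0.58, 0.58, 0.58, 0.58, 0.58, 0.58, 0.583, 0.584]

```text
clock: 14.78
position: [0.439, -0.1757, 0.0404]
orientation: [[0.563, 0.826, 0.0], [0.826, -0.563, 0.0], [0.0, 0.0, -1.0]]
wrist_force: [0.1, 0.0, 0.1]
finger_gap: 0.05
```

```bash
cat >> h.py <<'E'
def snap(tag,ws=(200,190,300,270),wt=(290,200,390,280),k=6):
  ims=[]
  for n,w in(('scene',ws),('top',wt)):
    I=grab_frame(n)[:,:,::-1]; ims.append(cv2.resize(I[w[1]:w[3],w[0]:w[2]],None,fx=k,fy=k,interpolation=2))
  cv2.imwrite(f'pics/{tag}s.png',ims[0]);cv2.imwrite(f'pics/{tag}t.png',ims[1])
E
python3 -c "
from h import *
snap('b2')"
```

```text
(no output)
```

View pics/b2s.png

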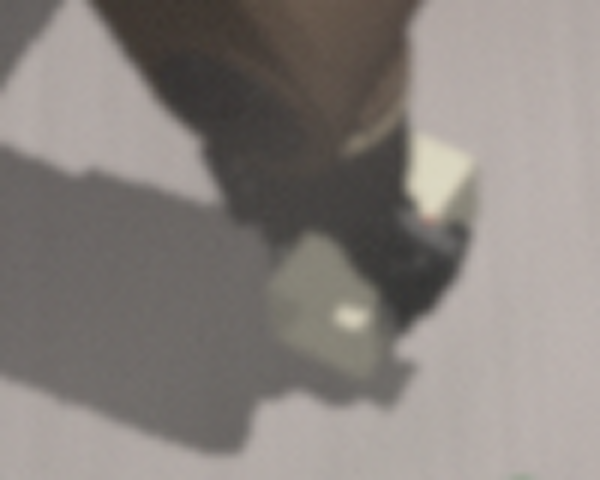

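View pics/b2t.png

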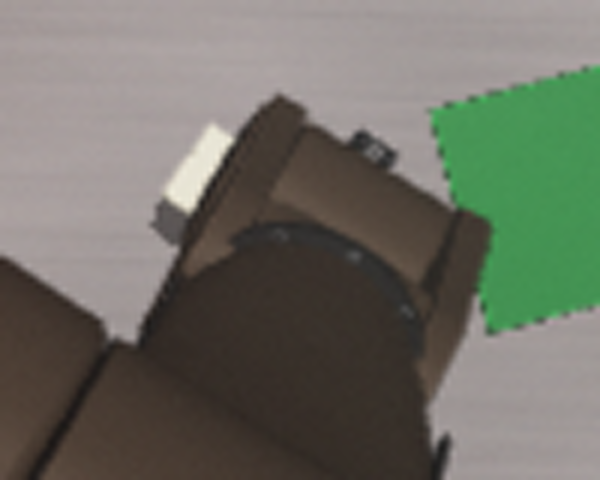

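The cup is held level. Now I open in very fine steps so that its weight turns it.

Call:
drive_tool:
  delta_pos:
    - [0, 0, 0]
    - [0, 0, 0]
    - [0, 0, 0]
    - [0, 0, 0]
  roll: [0, 0, 0, 0]
  gripper: [0.585, 0.5853, 0.5856, 0.5858]

```text
clock: 15.38
position: [0.439, -0.1757, 0.0404]
orientation: [[0.563, 0.826, 0.0], [0.826, -0.563, 0.0], [0.0, -0.0, -1.0]]
wrist_force: [-0.6, -0.8, -1.2]
finger_gap: 0.0501
```

```bash
python3 -c "
from h import *
snap('b3')"
```

```text
(no output)
```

View pics/b3s.png

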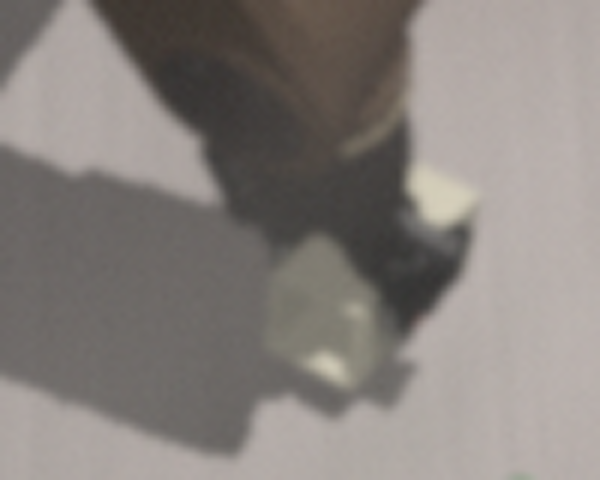

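It is turning: the bottom end went down while the rim stayed. I'll hold this opening and lift slowly.

Call:
drive_tool:
  delta_pos:
    - [0, 0, 0]
    - [0, 0, 0]
    - [0, 0, -3]
    - [0, 0, -6]
  roll: [0, 0, 0, 0]
  gripper: [0.5858, 0.5858, 0.5858, 0.5858]

```text
clock: 15.98
position: [0.439, -0.1757, 0.0466]
orientation: [[0.563, 0.826, 0.0], [0.826, -0.563, 0.0], [0.0, -0.0, -1.0]]
wrist_force: [-0.4, -0.1, 0.4]
finger_gap: 0.0502
```

```bash
python3 -c "
from h import *
snap('b4')"
```

```text
(no output)
```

View pics/b4s.png

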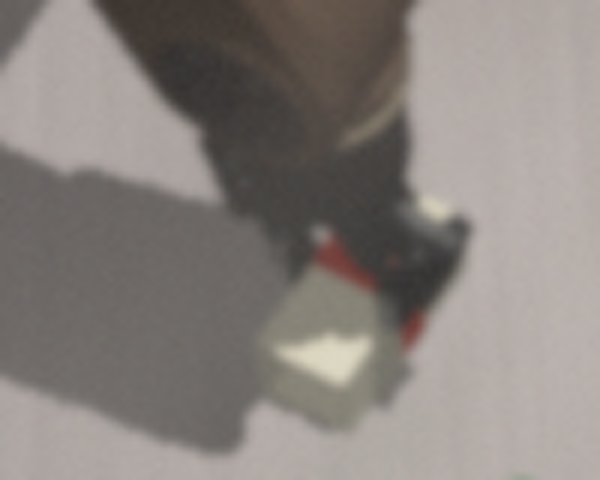

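It slipped along in the pads after turning part way. So the opening that lets it turn is about 0.5857, and I should tighten again straight after each turn. Regripping.

Call:
drive_tool:
  delta_pos:
    - [0, 0, 0]
    - [0, 0, -30]
    - [50, 0, -70]
    - [100, 0, -80]
    - [150, 0, -80]
  roll: [0, 0, 0, 0, 0]
  gripper: [0.8, 1, 1, 1, 1]

```text
clock: 16.7
position: [0.5247, -0.0505, 0.1276]
orientation: [[0.563, 0.826, 0.002], [0.826, -0.563, -0.0], [0.001, 0.002, -1.0]]
wrist_force: [1.0, -0.9, -0.8]
finger_gap: 0.0853
```

```bash
python3 -c "
from h import *
snap('b5',k=8)"
```

```text
(no output)
```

View pics/b5s.png

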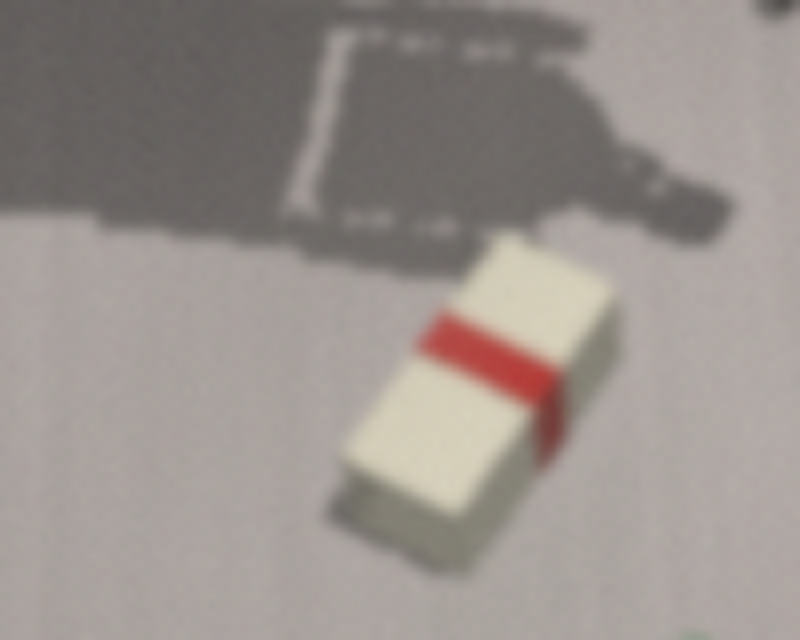

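View pics/b5t.png

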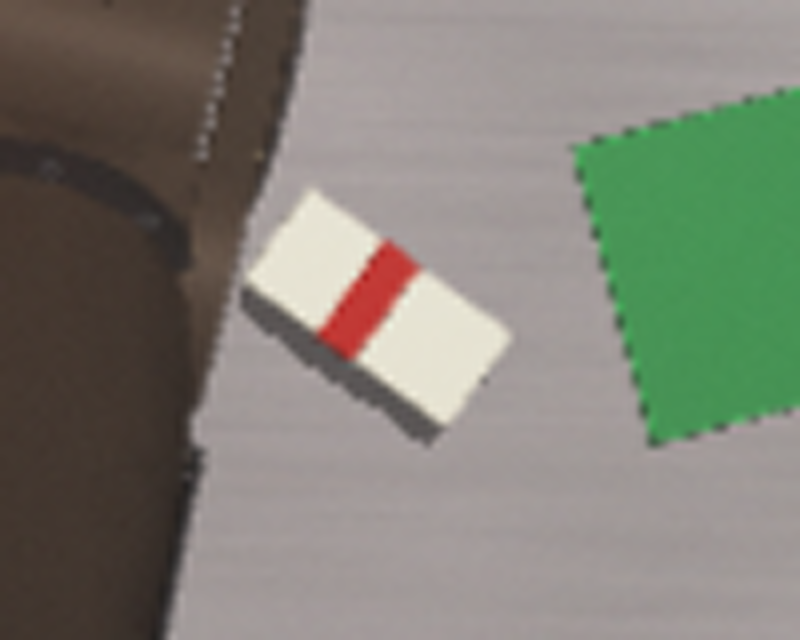

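Run:
```python
from h import *
rel([(.4278,-.1907,z) for z in(.09,.06,.008)])
```

```text
pos [ 0.5254 -0.0487  0.1266] yaw y -34.06
[-172.0, -1.0, 36.0]
[-172.0, -1.0, 66.0]
[-172.0, -1.0, 118.0]
```

Call:
drive_tool:
  delta_pos:
    - [-60, -1, 0]
    - [-120, -1, 0]
    - [-172, -1, 20]
    - [-172, -1, 66]
    - [-172, -1, 104]
    - [-172, -1, 118]
    - [-172, -1, 118]
    - [-172, -1, 118]
  roll: [0, 0, 0, 0, 0, 0, 0, 0]
  gripper: [1, 1, 1, 1, 1, 1, 0.8, 0.62]

```text
clock: 17.8
position: [0.4262, -0.1935, 0.0094]
orientation: [[0.563, 0.827, 0.001], [0.827, -0.563, -0.001], [0.0, 0.001, -1.0]]
wrist_force: [-0.3, 1.7, 0.2]
finger_gap: 0.0537
```

Call:
drive_tool:
  delta_pos:
    - [0, 0, 0]
    - [0, 0, 0]
    - [0, 0, 0]
    - [0, 0, -12]
    - [0, 0, -24]
    - [0, 0, -36]
    - [0, 0, -40]
    - [0, 0, -40]
  roll: [0, 0, 0, 0, 0, 0, 0, 0]
  gripper: [0.58, 0.58, 0.58, 0.58, 0.58, 0.58, 0.583, 0.585]

```text
clock: 18.8
position: [0.4259, -0.1934, 0.0487]
orientation: [[0.563, 0.826, 0.001], [0.826, -0.563, -0.0], [0.0, 0.001, -1.0]]
wrist_force: [-0.7, 0.4, -1.0]
finger_gap: 0.0497
```

Call:
drive_tool:
  delta_pos:
    - [0, 0, 0]
    - [0, 0, 0]
    - [0, 0, 0]
    - [0, 0, 0]
  roll: [0, 0, 0, 0]
  gripper: [0.5853, 0.5856, 0.5856, 0.582]

```text
clock: 19.3
position: [0.4258, -0.1933, 0.0482]
orientation: [[0.563, 0.826, -0.0], [0.826, -0.563, 0.0], [0.0, -0.0, -1.0]]
wrist_force: [0.6, -0.6, -1.6]
finger_gap: 0.0503
```

```bash
python3 -c "
from h import *
snap('b6')"
```

```text
(no output)
```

View pics/b6s.png

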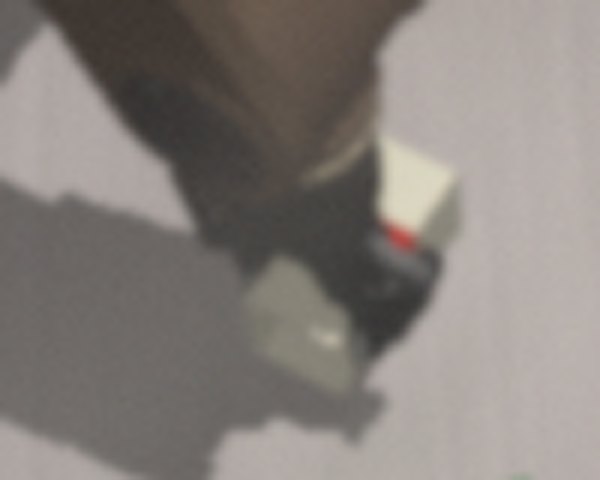

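View pics/b6t.png

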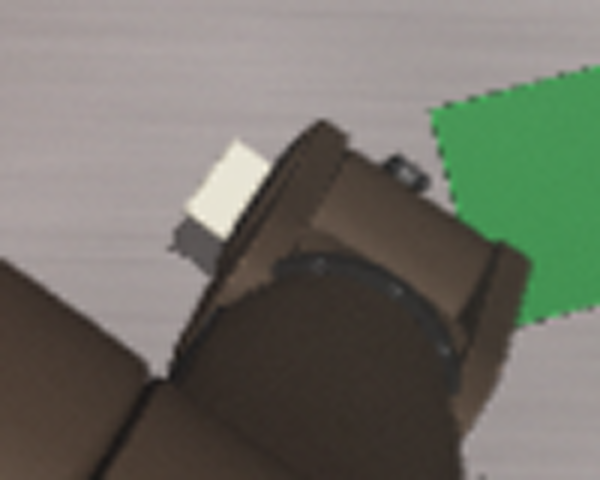

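Call:
drive_tool:
  delta_pos:
    - [0, 0, 0]
    - [0, 0, 0]
    - [0, 0, 0]
    - [0, 0, 0]
  roll: [0, 0, 0, 0]
  gripper: [0.5857, 0.5858, 0.5858, 0.58]

```text
clock: 19.9
position: [0.4258, -0.1934, 0.0484]
orientation: [[0.563, 0.826, 0.0], [0.826, -0.563, 0.0], [0.0, -0.0, -1.0]]
wrist_force: [-0.8, 0.8, -0.1]
finger_gap: 0.0496
```

```bash
python3 -c "
from h import *
snap('b7')"
```

```text
(no output)
```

View pics/b7s.png

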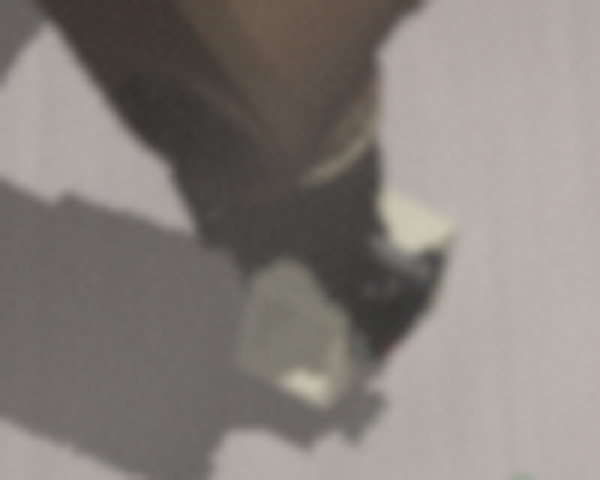

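The bottom swung down and I have tightened again. Now I lift and repeat.

Call:
drive_tool:
  delta_pos:
    - [0, 0, -15]
    - [0, 0, -32]
    - [0, 0, -32]
    - [0, 0, -32]
    - [0, 0, -32]
    - [0, 0, -32]
    - [0, 0, -32]
  roll: [0, 0, 0, 0, 0, 0, 0]
  gripper: [0.58, 0.58, 0.584, 0.5855, 0.5857, 0.5858, 0.58]

```text
clock: 20.88
position: [0.4258, -0.1933, 0.0802]
orientation: [[0.563, 0.826, -0.0], [0.826, -0.563, 0.0], [0.0, -0.0, -1.0]]
wrist_force: [-0.1, -0.1, -0.9]
finger_gap: 0.05
```

```bash
python3 -c "
from h import *
snap('b8')"
```

```text
(no output)
```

View pics/b8s.png

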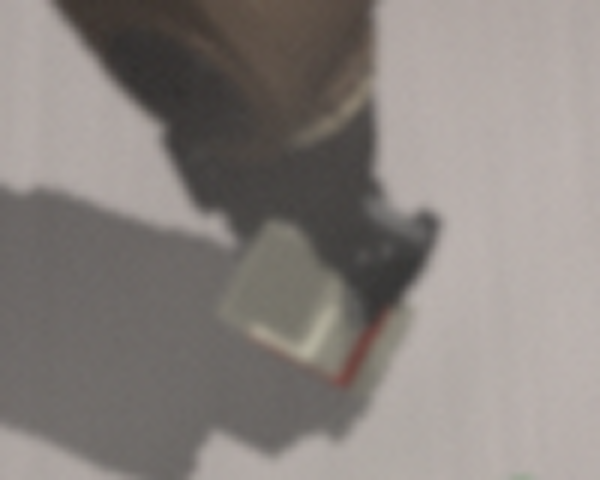

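View pics/b8t.png

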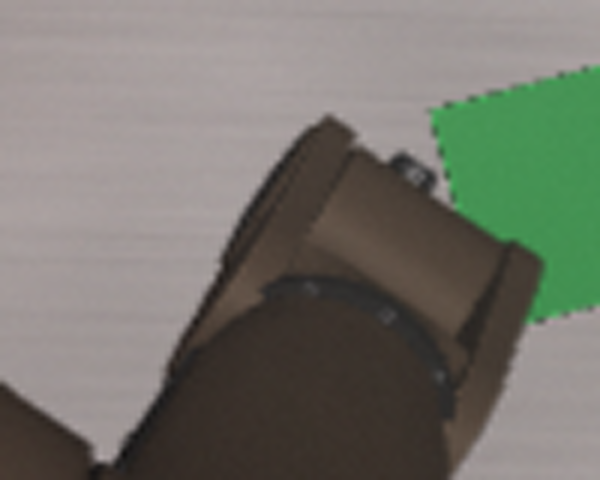

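The cup is now steeply inclined, with the red band visible on its far-down side. One more release at a bit more height.

Call:
drive_tool:
  delta_pos:
    - [0, 0, -15]
    - [0, 0, -15]
    - [0, 0, -15]
    - [0, 0, -15]
    - [0, 0, -15]
    - [0, 0, -15]
  roll: [0, 0, 0, 0, 0, 0]
  gripper: [0.58, 0.584, 0.5855, 0.5857, 0.5858, 0.58]

```text
clock: 21.72
position: [0.4257, -0.1933, 0.0952]
orientation: [[0.563, 0.826, -0.0], [0.826, -0.563, 0.0], [0.0, -0.0, -1.0]]
wrist_force: [0.7, -0.5, -0.3]
finger_gap: 0.0499
```

```bash
python3 -c "
from h import *
snap('b9')"
```

```text
(no output)
```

View pics/b9s.png

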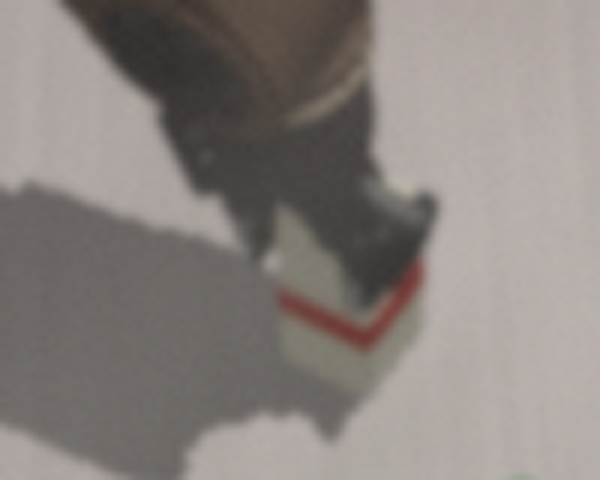

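Run:
```python
from h import *
np.set_printoptions(precision=2,suppress=True)
f=lambda p:(p-[200,190])*6
# corners of upright cup at TCP axis
p=np.array([.4257,-.1933]);a=np.array([-.5635,-.826]);j=np.array([.826,-.5635])
for s,t in((1,1),(1,-1),(-1,1),(-1,-1)):
    c=p+.025*s*a+.025*t*j
    print(s,t,[f(proj("scene",[c[0],c[1],z])[0]) for z in(.02,.06,.13)])
```

```text
1 1 [array([343.43, 420.65]), array([337.08, 380.2 ]), array([325.26, 304.88])]
1 -1 [array([257.02, 375.98]), array([248.82, 334.92]), array([233.54, 258.5 ])]
-1 1 [array([398.38, 342.28]), array([393.35, 300.8 ]), array([383.99, 223.65])]
-1 -1 [array([312.92, 299.06]), array([306.08, 257.02]), array([293.35, 178.87])]
```

View pics/b9t.png

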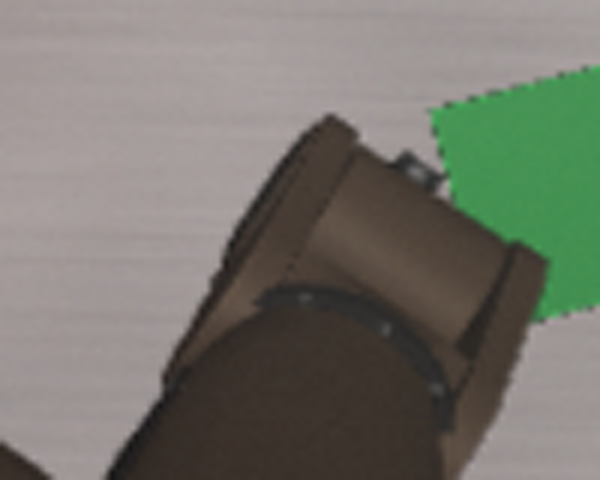

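Run:
```python
import cv2
I=cv2.imread('pics/b9s.png')[170:430,200:470]; cv2.imwrite('pics/b9z.png',cv2.convertScaleAbs(cv2.resize(I,None,fx=2.2,fy=2.2,interpolation=2),alpha=1.5))
```

```text
(no output)
```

View pics/b9z.png

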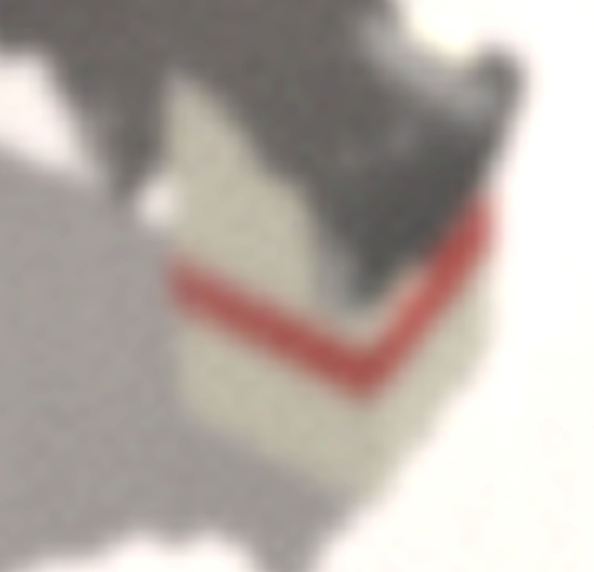

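Run:
```python
from h import *
np.set_printoptions(precision=4,suppress=True)
p=np.array([.4257,-.1933]);a=np.array([-.5635,-.826]);j=np.array([.826,-.5635])
for nm,q,jj in(("botC",(361,393),.025),("bandC",(364,350),.025),("botR",(422,337),.025),("botL",(282,350),-.025),("bandL",(280,300),-.025),('bandR',(423,285),.025)):
    px=np.array(q)/6+[200,190]
    for z in (.02,.04,.06,.08):
        X=plane("scene",px,z)[0]; d=X[:2]-p; print(nm,z,"a",round(d@a*1000,1),"j",round(d@j*1000,1),end=' | ')
    print()
```

```text
botC 0.02 a 8.0 j 24.2 | botC 0.04 a 16.6 j 31.4 | botC 0.06 a 25.2 j 38.5 | botC 0.08 a 33.9 j 45.7 | 
bandC 0.02 a -13.0 j 12.6 | bandC 0.04 a -4.0 j 20.0 | bandC 0.06 a 4.9 j 27.3 | bandC 0.08 a 13.8 j 34.6 | 
botR 0.02 a -33.3 j 33.5 | botR 0.04 a -24.0 j 40.5 | botR 0.06 a -14.8 j 47.6 | botR 0.08 a -5.5 j 54.6 | 
botL 0.02 a 6.8 j -22.4 | botL 0.04 a 15.5 j -14.5 | botL 0.06 a 24.1 j -6.7 | botL 0.08 a 32.7 j 1.2 | 
bandL 0.02 a -16.5 j -38.9 | bandL 0.04 a -7.5 j -30.8 | bandL 0.06 a 1.5 j -22.7 | bandL 0.08 a 10.5 j -14.6 | 
bandR 0.02 a -58.8 j 18.3 | bandR 0.04 a -49.2 j 25.5 | bandR 0.06 a -39.5 j 32.8 | bandR 0.08 a -29.9 j 40.0 |
```

Run:
```python
from h import *
np.set_printoptions(precision=1,suppress=True)
p=np.array([.4257,-.1933]);a=np.array([-.5635,-.826]);j=np.array([.826,-.5635])
for aa in(-.011,.011):
  for jj in(.025,.038):
    c=p+aa*a+jj*j; print(aa,jj,[((proj("scene",[*c,z])[0]-[200,190])*6) for z in(.095,.102,.12)])
for z in(.1,.12,.14):
    d=plane("scene",np.array([402,186])/6+[200,190],z)[0][:2]-p; print(z,'bright a,j',d@a*1000,d@j*1000)
```

```text
-0.011 0.025 [array([372.9, 285.2]), array([371.9, 277.5]), array([369.2, 257.4])]
-0.011 0.038 [array([396.3, 296.9]), array([395.4, 289.3]), array([393. , 269.3])]
0.011 0.025 [array([347.6, 320.5]), array([346.5, 312.9]), array([343.6, 293. ])]
0.011 0.038 [array([371.2, 332.5]), array([370.2, 324.9]), array([367.5, 305.1])]
0.1 bright a,j -62.135246265826915 9.476344271802667
0.12 bright a,j -51.82582320753204 17.329014244697856
0.14 bright a,j -41.51640014923717 25.18168421759304
```

The cup hangs close to upright, leaning about 10° back towards the arm. I'll carry it over the mat; pressing it down on its low edge will square it up.

Run:
```python
from h import *
rel([(.4635,-.355,z) for z in(.12,.095)])
```

```text
pos [ 0.4258 -0.1933  0.0953] yaw y -34.26
[-112.0, 122.0, -25.0]
[-112.0, 122.0, 0.0]
```

Call:
drive_tool:
  delta_pos:
    - [-5, 5, -25]
    - [-30, 33, -25]
    - [-60, 66, -25]
    - [-90, 98, -25]
    - [-108, 117, -25]
    - [-112, 122, -25]
    - [-112, 122, -15]
    - [-112, 122, -8]
  roll: [0, 0, 0, 0, 0, 0, 0, 0]
  gripper: [0.575, 0.575, 0.575, 0.575, 0.575, 0.575, 0.575, 0.575]

```text
clock: 22.82
position: [0.4632, -0.3534, 0.1025]
orientation: [[0.562, 0.827, -0.001], [0.827, -0.562, 0.001], [0.0, -0.001, -1.0]]
wrist_force: [-0.2, 0.2, -0.3]
finger_gap: 0.0492
```

```bash
python3 -c "
from h import *
snap('c0',ws=(220,230,320,310),wt=(330,190,430,270))"
```

```text
(no output)
```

View pics/c0s.png

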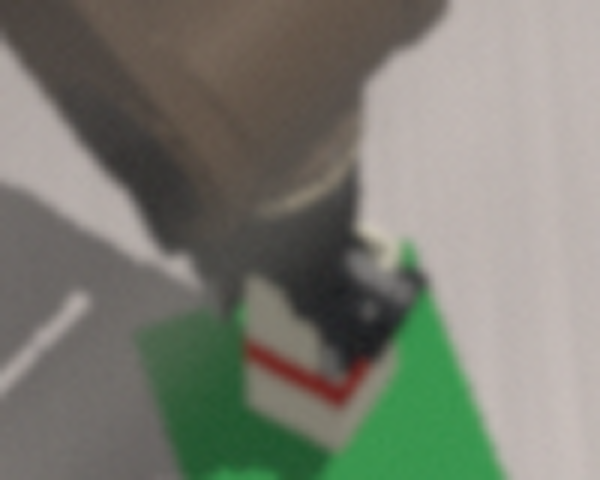

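View pics/c0t.png

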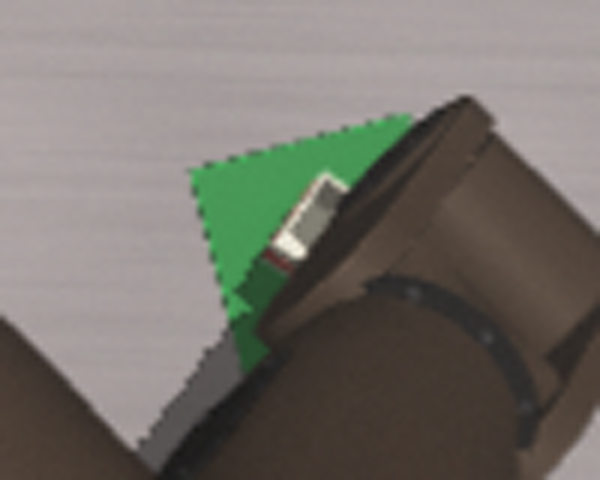

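Run:
```python
from h import *
p=np.array([.4632,-.3534]);a=np.array([-.5635,-.826]);j=np.array([.826,-.5635])
for q in((325,171),(272,250)):
  for z in(.12,.13,.14,.15):
    d=plane("top",np.array(q)/6+[330,190],z)[0][:2]-p; print(q,z,'a,j',(d@a*1000).round(1),(d@j*1000).round(1))
X=tri(np.array((325,171))/6+[330,190],np.array((397,238))/6+[220,230]); print(X,(X[:2]-p)@a,(X[:2]-p)@j)
```

```text
(325, 171) 0.12 a,j -56.0 22.9
(325, 171) 0.13 a,j -57.1 21.4
(325, 171) 0.14 a,j -58.3 19.9
(325, 171) 0.15 a,j -59.5 18.4
(272, 250) 0.12 a,j -54.7 -30.9
(272, 250) 0.13 a,j -55.9 -32.0
(272, 250) 0.14 a,j -57.1 -33.1
(272, 250) 0.15 a,j -58.3 -34.2
[ 0.51365697 -0.31948183  0.12323698] -0.05644891281136611 0.02256456542542834
```

The rim's rear corner triangulates to z≈123 mm, so the lean is about 7° and the low edge is about 11 mm above the mat. I lower gently until it squares up.

Call:
drive_tool:
  delta_pos:
    - [0, 0, 6]
    - [0, 0, 10]
    - [0, 0, 13]
    - [0, 0, 15]
  roll: [0, 0, 0, 0]
  gripper: [0.58, 0.58, 0.58, 0.58]

```text
clock: 23.42
position: [0.4638, -0.356, 0.0904]
orientation: [[0.563, 0.827, 0.002], [0.827, -0.563, -0.003], [-0.002, 0.004, -1.0]]
wrist_force: [-9.7, -4.6, 21.8]
finger_gap: 0.0497
```

```bash
python3 -c "
from h import *
print(get_obs()['wrist_force'])
snap('c1',ws=(220,230,320,310),wt=(330,190,430,270))
print(get_obs()['wrist_force'])"
```

```text
[-9.67710969 -4.62324169 21.78904924]
[-7.54634678 -4.05535493 18.23999782]
```

View pics/c1s.png

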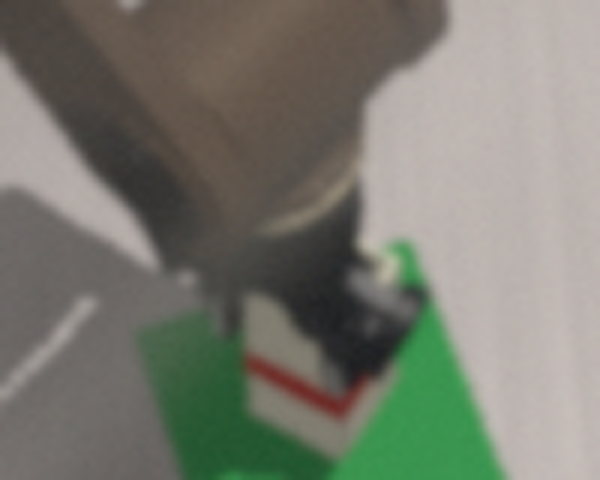

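View pics/c1t.png

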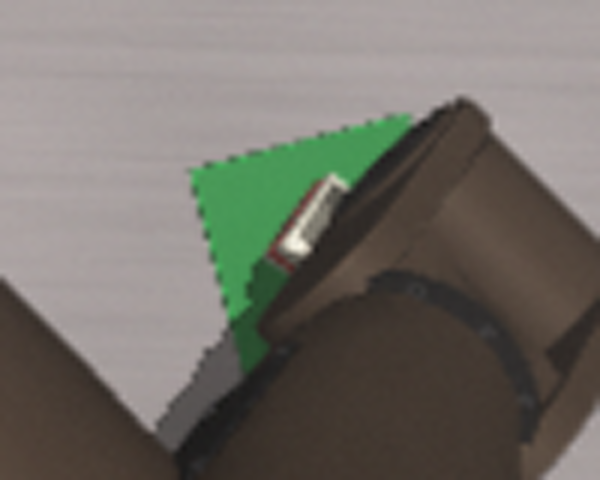

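Call:
drive_tool:
  delta_pos:
    - [0, 0, -1]
    - [0, 0, -2]
    - [0, 0, -2]
    - [0, 0, -2]
    - [0, 0, -2]
    - [0, 0, -2]
    - [0, 0, -2]
    - [0, 0, -2]
  roll: [0, 0, 0, 0, 0, 0, 0, 0]
  gripper: [0.58, 0.585, 0.588, 0.592, 0.6, 0.65, 0.72, 0.75]

```text
clock: 24.52
position: [0.4636, -0.3546, 0.0904]
orientation: [[0.563, 0.826, 0.0], [0.826, -0.563, 0.0], [0.0, 0.0, -1.0]]
wrist_force: [1.1, -0.2, 0.2]
finger_gap: 0.0642
```

```bash
python3 -c "
from h import *
print(get_obs()['wrist_force'])
snap('c2',ws=(220,230,320,310),wt=(330,190,430,270))"
```

```text
[ 1.06203912 -0.1843236   0.16227579]
```

View pics/c2s.png

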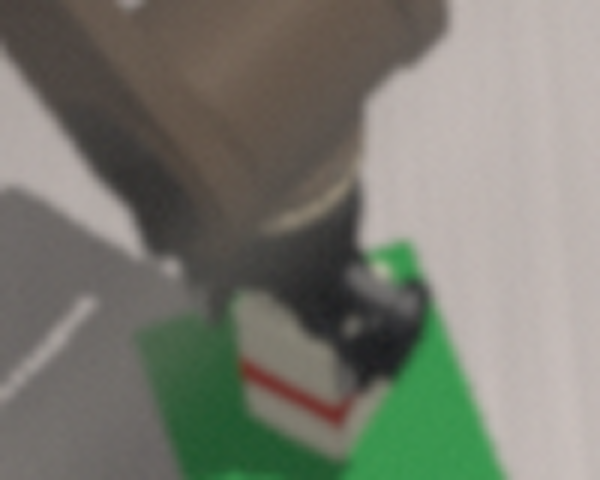

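View pics/c2t.png

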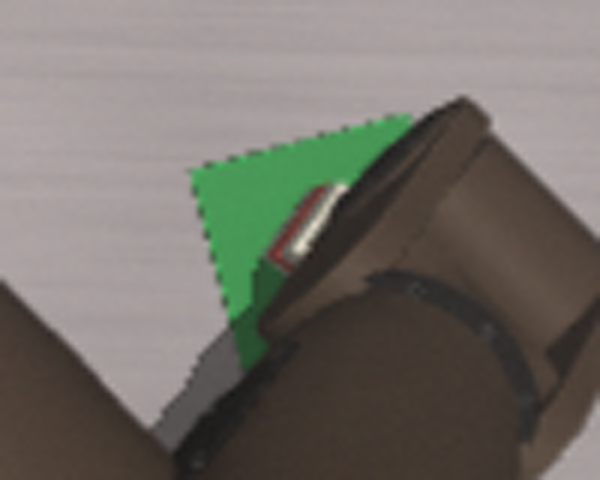

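The cup has settled onto its base. I open fully and lift straight up.

Call:
drive_tool:
  delta_pos:
    - [0, 0, -2]
    - [0, 0, -2]
    - [0, 0, -30]
    - [0, 0, -80]
    - [0, 0, -130]
    - [0, 0, -170]
    - [40, 0, -170]
    - [90, 0, -170]
  roll: [0, 0, 0, 0, 0, 0, 0, 0]
  gripper: [0.95, 1, 1, 1, 1, 1, 1, 1]

```text
clock: 25.62
position: [0.5145, -0.28, 0.261]
orientation: [[0.565, 0.825, 0.001], [0.825, -0.565, -0.001], [0.0, 0.001, -1.0]]
wrist_force: [-0.3, 0.0, -0.5]
finger_gap: 0.085
```

```bash
python3 -c "
from h import *
snap('c3',ws=(220,230,320,310),wt=(330,190,430,270))
rel([(.5,-.13,.26),(.51,0,.27),(.51,.1,.27),(.5,.2,.27),(.487,.3493,.26)])"
```

```text
pos [ 0.5159 -0.2771  0.2606] yaw y -34.09
[113.0, -96.0, 1.0]
[226.0, -160.0, -9.0]
[309.0, -216.0, -9.0]
[386.0, -281.0, -9.0]
[503.0, -375.0, 1.0]
```

View pics/c3s.png

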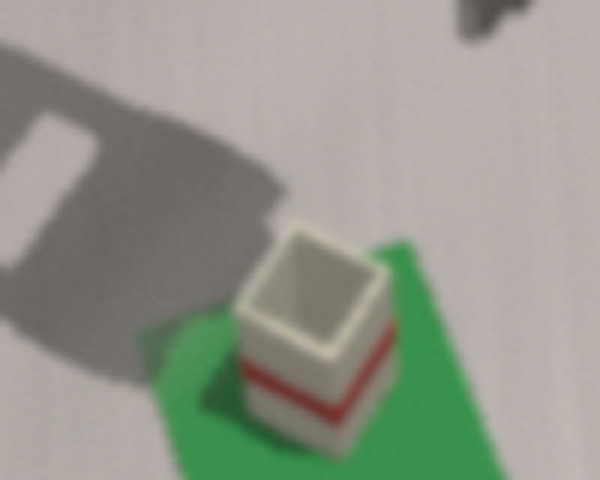

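View pics/c3t.png

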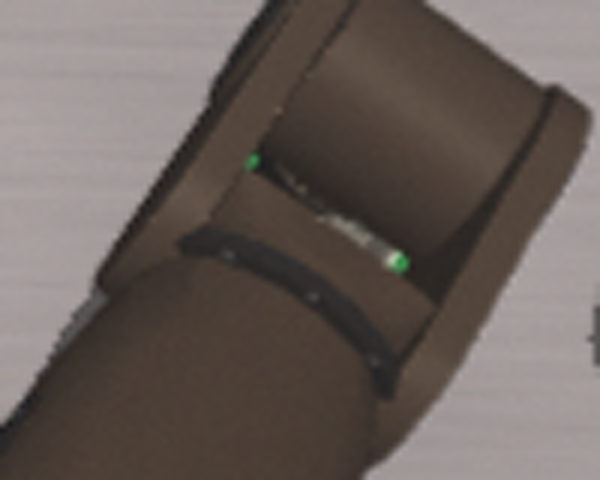

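The cup stands upright, open end up, on the mat. Now I move to the blue lid's handle.

Call:
drive_tool:
  delta_pos:
    - [50, -33, -5]
    - [93, -75, -9]
    - [140, -113, -9]
    - [186, -140, -9]
    - [232, -163, -9]
    - [280, -195, -9]
    - [326, -230, -9]
    - [370, -268, -9]
  roll: [-0.1, -0.2, -0.3, -0.4, -0.5, -0.6, -0.685, -0.685]
  gripper: [1, 1, 1, 1, 1, 0.8, 0.7, 0.6]

```text
clock: 26.72
position: [0.5009, 0.178, 0.2695]
orientation: [[-0.088, 0.996, 0.0], [0.996, 0.088, 0.0], [-0.0, 0.0, -1.0]]
wrist_force: [1.2, -0.9, -0.6]
finger_gap: 0.0513
```

```bash
python3 -c "
from h import *
snap('c4',ws=(220,230,320,310),wt=(330,190,430,270))
rel([(.489,.24,.27),(.489,.3,.26),(.489,.3493,.25),(.489,.3493,.15)])"
```

```text
pos [0.5001 0.1804 0.2694] yaw y 5.24
[60.0, -6.0, -1.0]
[120.0, -0.0, 9.0]
[169.0, 4.0, 19.0]
[169.0, 4.0, 119.0]
```

View pics/c4t.png

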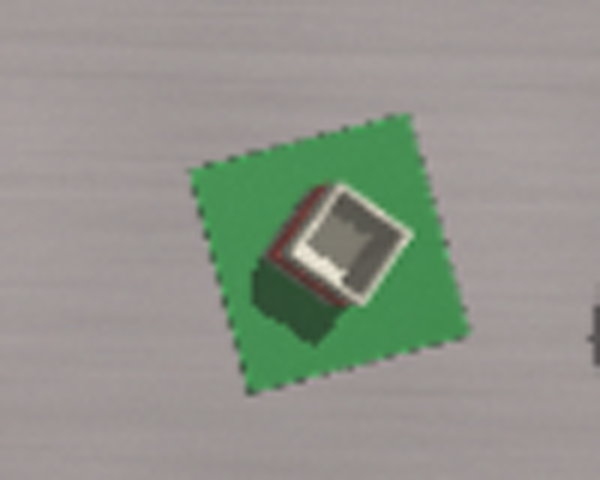

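Call:
drive_tool:
  delta_pos:
    - [55, -6, -1]
    - [115, 0, 9]
    - [165, 4, 19]
    - [171, 4, 50]
    - [171, 4, 85]
    - [171, 4, 105]
    - [171, 4, 118]
    - [171, 4, 118]
  roll: [0, 0, 0, 0, 0, 0, 0, 0]
  gripper: [0.6, 0.6, 0.6, 0.6, 0.6, 0.6, 0.6, 0.6]

```text
clock: 27.82
position: [0.4903, 0.3466, 0.151]
orientation: [[-0.086, 0.996, -0.001], [0.996, 0.086, -0.0], [-0.0, -0.001, -1.0]]
wrist_force: [0.1, 0.2, -0.6]
finger_gap: 0.0517
```

```bash
python3 -c "
from h import *
print(plane('top',np.array((353,243))/6+[330,190],.113))
snap('c5',ws=(230,60,330,140),wt=(140,160,240,240))
rel([(.489,.351,.151)])"
```

```text
[[ 0.47390512 -0.33766152  0.113     ]]
pos [0.4907 0.347  0.1522] yaw y 4.97
[4.0, -1.0, 1.0]
```

View pics/c5s.png

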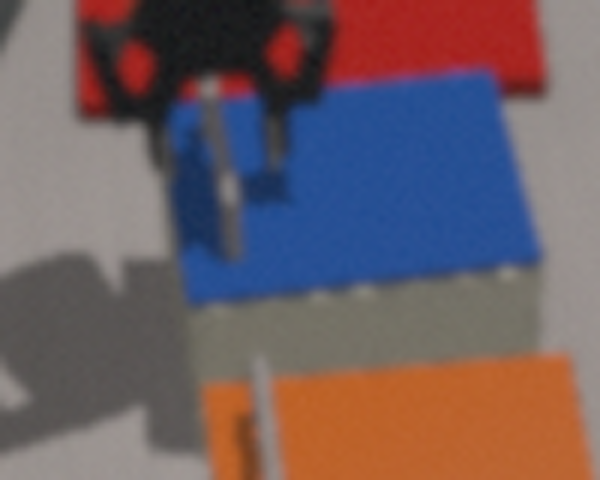

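View pics/c5t.png

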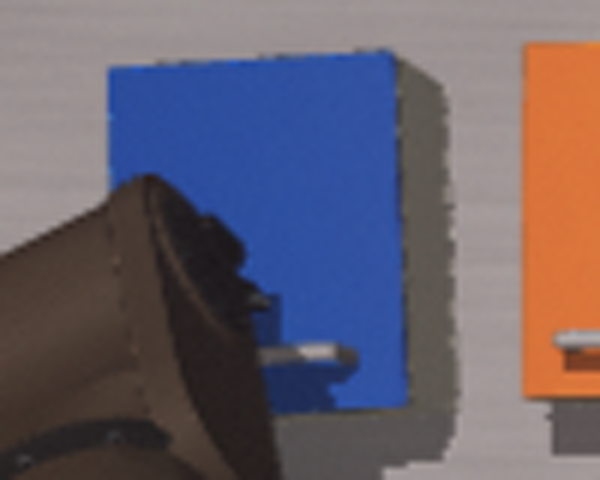

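The fingers straddle the bar, one on each side of it in the scene view. The cup centre is within 5 mm of the mat's. Now I close on the bar.

Call:
drive_tool:
  delta_pos:
    - [2, -1, 0]
    - [2, -1, 0]
    - [2, -1, 0]
    - [2, -1, 0]
    - [2, -1, 0]
  roll: [0, 0, 0, 0, 0]
  gripper: [0.3, 0.1, 0, 0, 0]

```text
clock: 28.55
position: [0.4903, 0.3494, 0.1522]
orientation: [[-0.087, 0.996, 0.003], [0.996, 0.087, 0.001], [0.001, 0.003, -1.0]]
wrist_force: [5.1, -0.8, 0.1]
finger_gap: 0.0078
```

```bash
python3 -c "
from h import *
o=get_obs();print(o['wrist_force'],o['finger_gap'])
p=o['position'];c,s=np.cos(np.radians(5.2)),np.sin(np.radians(5.2))
w=[]
for t in range(5,51,5):
    b=np.radians(16.39);r=.1772;th=np.radians(t)
    dx=r*(np.cos(b)-np.cos(b+th));dz=r*(np.sin(b+th)-np.sin(b)); w.append((p[0]+dx*c,p[1]+dx*s,p[2]+dz))
rel(w)"
```

```text
[ 5.1222657  -0.77407494  0.07703277] 0.007769014880365537
pos [0.4903 0.3494 0.1522] yaw y 4.99
[0.0, 5.0, -15.0]
[0.0, 11.0, -29.0]
[0.0, 19.0, -42.0]
[0.0, 28.0, -55.0]
[0.0, 37.0, -67.0]
[0.0, 48.0, -78.0]
[0.0, 60.0, -88.0]
[0.0, 72.0, -97.0]
[0.0, 85.0, -105.0]
[0.0, 99.0, -112.0]
```

Call:
drive_tool:
  delta_pos:
    - [0, 5, -15]
    - [0, 11, -29]
    - [0, 19, -42]
    - [0, 28, -55]
    - [0, 28, -55]
  roll: [0, 0, 0, 0, 0]
  gripper: [0, 0, 0, 0, 0]

```text
clock: 29.18
position: [0.5166, 0.3518, 0.2076]
orientation: [[-0.087, 0.996, -0.001], [0.996, 0.087, 0.001], [0.001, -0.001, -1.0]]
wrist_force: [-6.3, 3.1, 1.1]
finger_gap: 0.0078
```

```bash
python3 -c "
from h import *
snap('c6',ws=(230,60,330,140),wt=(140,160,240,240))"
```

```text
(no output)
```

View pics/c6s.png

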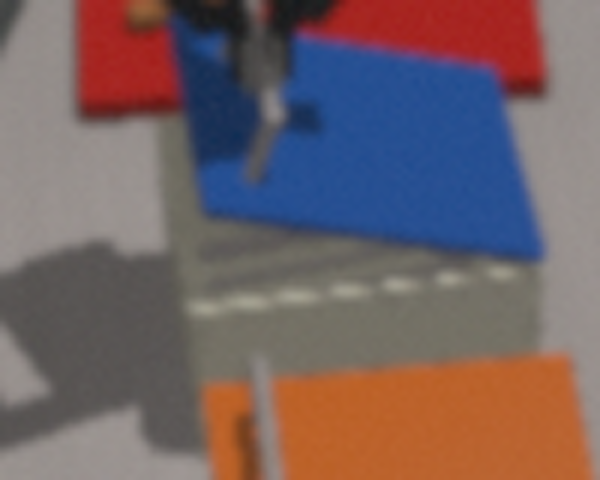

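View pics/c6t.png

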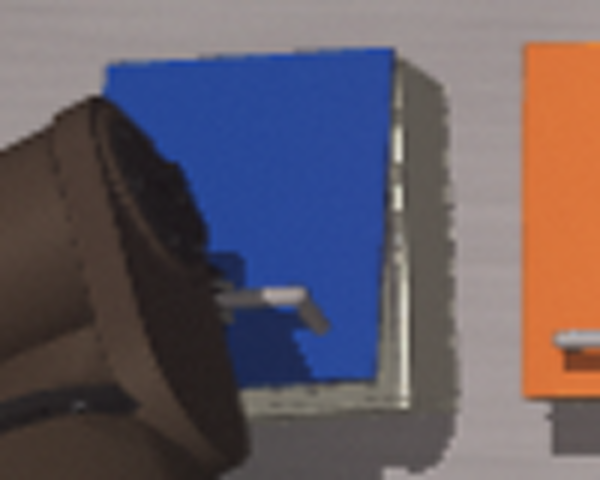

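The lid rises with the bar firmly held. On to 50°.

Call:
drive_tool:
  delta_pos:
    - [0, 9, -12]
    - [0, 20, -23]
    - [0, 32, -33]
    - [0, 44, -42]
    - [0, 57, -50]
    - [0, 66, -54]
    - [0, 71, -57]
    - [0, 71, -57]
  roll: [0, 0, 0, 0, 0, 0, 0, 0]
  gripper: [0, 0, 0, 0, 0, 0, 0, 0]

```text
clock: 30.28
position: [0.5875, 0.3585, 0.2654]
orientation: [[-0.087, 0.996, 0.001], [0.996, 0.087, 0.002], [0.002, 0.001, -1.0]]
wrist_force: [-6.4, 3.9, 8.8]
finger_gap: 0.0077
```

Call:
drive_tool:
  delta_pos:
    - [0, 0, 0]
    - [0, 0, 0]
    - [0, 0, 0]
  roll: [0, 0, 0]
  gripper: [0, 0, 0]

```text
clock: 30.65
position: [0.5872, 0.3585, 0.2653]
orientation: [[-0.088, 0.996, 0.001], [0.996, 0.087, 0.002], [0.002, 0.001, -1.0]]
wrist_force: [-6.1, 3.4, 8.2]
finger_gap: 0.0079
```

```bash
python3 -c "
from h import *
snap('c7',ws=(230,40,330,120),wt=(140,140,240,220))
for n in('scene','top'): cv2.imwrite(f'pics/c7{n}f.png',grab_frame(n)[:,:,::-1])"
```

```text
(no output)
```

View pics/c7s.png

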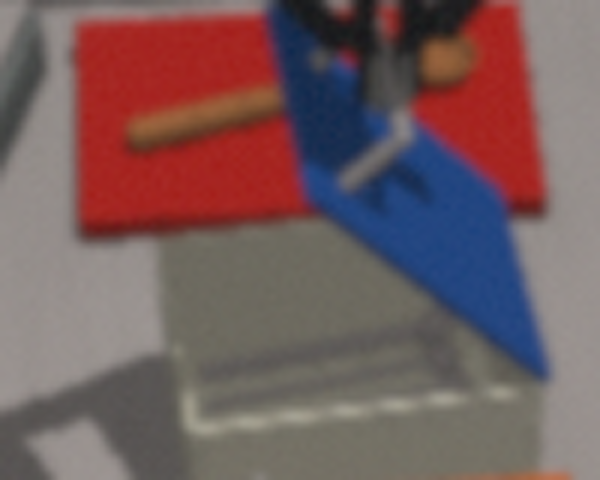

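View pics/c7t.png

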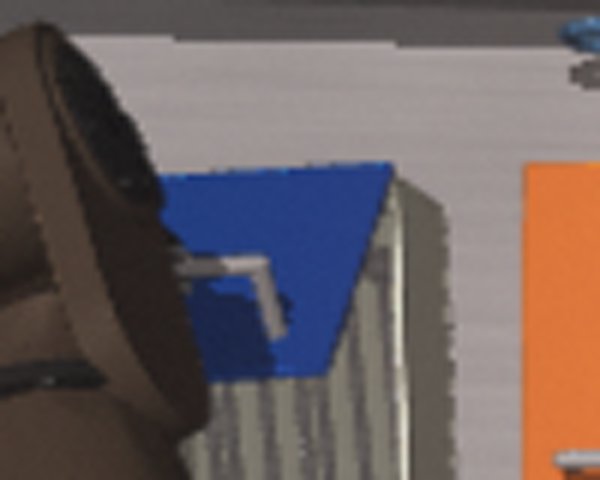

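View pics/c7topf.png

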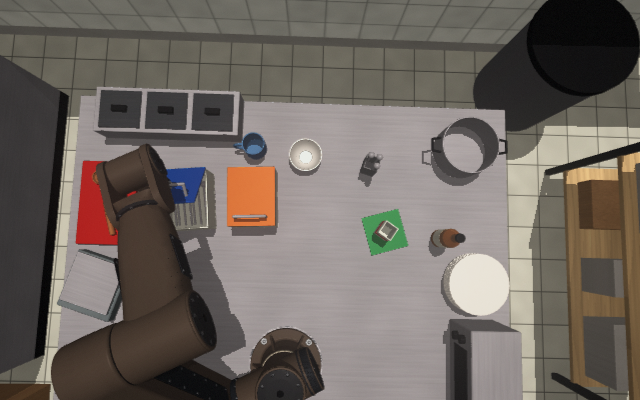

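Run:
```python
from h import *
np.set_printoptions(precision=4,suppress=True)
h=tri(np.array((393,163))/6+[140,140],np.array((548,378))/6+[230,40])
f=tri(np.array((328,377))/6+[140,140],np.array((308,195))/6+[230,40])
print(h,f); d=f-h; print(np.linalg.norm(d),np.degrees(np.arctan2(d[2],np.hypot(d[0],d[1]))))
hh=plane("top",np.array((393,163))/6+[140,140],.127)[0]; d=f-hh; print(hh,np.linalg.norm(d),np.degrees(np.arctan2(d[2],np.hypot(d[0],d[1]))))
# handle kinematics: bar = TCP+19mm
p=get_obs()['position']; b=np.hypot(.6583-p[0],.3674-p[1]); print(b, np.degrees(np.arctan2(p[2]+.019-.12,b))-16.39)
o=get_obs(); print(o['joint_velocities'].round(4),o['wrist_force'],o['finger_gap'])
```

```text
[0.6686 0.2871 0.1286] [0.5379 0.2738 0.2795]
0.20008458108735638 48.96611206355408
[0.6687 0.2875 0.127 ] 0.2013817860724208 49.24452559208056
0.07166316524876784 50.04013213747322
[ 0.      0.0001  0.0008 -0.0009 -0.0006  0.0004] [-5.4667  3.5855  8.0735] 0.007802479335393312
```

The lid is at 49 to 50° by both triangulation and the handle's position. The cup, bowl, mug, bottle and spoons look right in the final picture, so I hand in.

```bash
python3 -c "
from bench import *
print(close_job()); print(get_obs()['clock'])"
```

```text
the job is handed in; nothing more can be done
None
the job is handed in; nothing more can be done
```

The white cup stands upright, open end up, near the middle of the green mat, and the gripper is holding the blue lid at about 50°. I handed the job in at about 31 s of the 72 s allowed. No verdict was reported.

**How the cup was righted:** The tool only points down, so I gripped the cup near its rim and loosened the grip in very fine steps until its weight swung it upright. The first three tries slipped: it dropped flat back on the table or slid along in the pads. On the next try I tightened again after each turn, and that worked. I then set it on the mat, pressed it square and let go.

**Last checks:**
- **Cup:** its rim centre measured about 5 mm from the mat's centre. It looks upright in both views; I did not measure its final tilt. The press that squared it peaked at about 24 N at the wrist.
- **Blue lid:** the triangulated lid edge gave 49.0–49.2° and the handle's position gave 50.0°. The arm was still, with about 10 N at the wrist.
- **Grip reading:** the finger gap read 7.8 mm on a bar given as 10 mm. The hold was firm all the way up, so I accepted the disagreement.
- **Other things:** the orange lid looks closed, and the bowl, mug, bottle and grey cup look unmoved in the last top picture. I checked these by eye only.

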